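# Tip the rabbit's chew balls from the carousel and lock it

## Robot

A 6-joint arm with a two-finger parallel gripper is mounted at the origin on the work surface. World frame = base frame: x ahead of the robot, y to its left, z up, the work surface at z = 0. Lengths are in m, angles in rad, forces in N, time in s.
With the tool pointing down it reaches from about 0.3 to 0.775 m from the base axis. Payload 14.6 kg.
Tool frame: the origin (TCP) lies midway between the tips of the shut fingers; the grasp point (between the pads) lies 19 mm behind it; x points along the fingers, y is the direction in which the jaws open and shut, and the axes are right-handed (so a half turn about x gives the same grasp; the last joint's range is limited). The gripper opens to 94 mm and grips with 3 to 60 N. Pads are 16 mm wide; open, the fingers measure 119 mm over their backs; the gripper's body (75 mm by 177 mm) begins 78 mm behind the grasp point.
Start: joints at [-1.174, 0.3, 1.521, -0, 1.321, -0.067], TCP at [0.246, -0.492, 0.205] pointing down, gripper open.
Joint ranges: [-3.03, 3.03], [-0.79, 2.21], [0.23, 2.52], [-1.04, 4.18], [0, 3.07], [-2.55, 2.55]. Speed limits (rad/s): [2.22, 2.22, 2.57, 3.14, 3.14, 3.14].

## Interface

Orientations are given as a rotation vector (axis times angle).
In Python, from bench import manip gives the robot as it stands.
- The arm moves only by the tool carry_out, never from a script. Its argument "moves" is a list of rows, each a list of 2 entries, a list of its own where there are three numbers: the shift along the world's x, y, z in m, then the turn about the world's z in degrees. In form: [[[tx, ty, tz], roll], ...]. A call has 1 to 20 rows; each row is the pose to reach, as a shift and turn from the pose measured when the call began; what a row does not reach only later rows make up. A row lasts 1/8 s, in which the tool goes at most 62.5 mm and 10.7 degrees, less where a joint would pass 70% of its speed; a pose out of reach is approached as far as the arm can. A call with a gripper value outside its range is refused whole. "hand" is the closure in counts, from 0 (fully open) to 255 (shut), set as the call begins (left out, the last holds). The fingers move at their own pace and stop on an object; "force" is the grip in N (left out, the last holds). Time passes only in rows, so rows that repeat a pose let the fingers close. It gives the time, the measured TCP pose, the force and the opening at its end, in the units of the state.
- manip.get_obs(): the state, without advancing time (a new reading comes with each control period).
- manip.get_image(name): name is "scene" or "side" or "wrist"; returns a dict with "color" (384x512x3 uint8, blue, green, red), "z_map" (384x512 float32, m along the optical axis (not along the pixel's ray), 0 where there is no reading), "fx", "fy", "cx", "cy" (pixels), "eye" and "attitude" of the camera in the world; the wrist camera has in their place "tool_from_camera" (4x4, takes a point from camera to tool coordinates, whose origin is the TCP and whose axes are the tool frame's). Camera axes: x right, y down, z forward; pixel columns grow to the right and rows downward; lengths in m; the calibration is good to about 2 mm. The wrist camera is an equidistant fisheye: a pixel r from the principal point sees the ray r / f radians off the axis. A picture is of the moment at which its call begins: read the wrist's pose just before it.
- manip.hand_in(): hands the job in, once; it reports no verdict.
The state is a dict: "clock": time; "joints": joint angles; "joint_vel": joint speeds; "joint_efforts": joint torques, N m; "eef_pos": TCP position; "tcp_rot": TCP orientation; "wrist_force": force on the tool from outside, world axes, zero at the start; "moment": the same for the moment, N m; "gripper_width": finger opening in m.
Only numpy, scipy, OpenCV 4.12 (cv2) and the standard library are available. Lean on these libraries where they do the work, as an engineer would, in place of code of your own. Each camera call takes 0.05 s, during which the arm holds its last target.

## Task

Stand the white rabbit bowl upright on the cork coaster under the spout of the chew carousel. Then, turning the crank to bring compartments to the spout and tipping the carousel by its rear handle as often as needed, empty every big wooden ball into the bowl and keep the small balls in the carousel. Finally lower the carousel until it lies level on its rest and lock it by taking the loose pin from its wooden stand and pushing it fully down through the holes of both lugs; leave the other things on the shelf where they are.

Things in the scene. Friction and masses are not known exactly. Their poses are not given: they have to be found in the camera images.
- carousel: Fixed plywood base, 200 x 230 mm, of the chew carousel. Origin on the table under the carousel's upright axis, z up. Spout towards its -y, tipping handle at +y, locking lugs on its -x side. On it tips a cradle: clear ring wall (111 mm outer radius) with a clear lid (top at z = 155 mm, cannot be opened); in it turns a white rotor, floor at z = 110 mm, six 60-degree compartments.
- rotor (a joint): Turn of the rotor, rad, counter-clockwise positive from above, range +-25. Compartment centres lie in the carousel base frame at angles -90 deg + joint + k x 60 deg (k = 0..5) from x, so a compartment faces the spout squarely whenever the joint is a multiple of 60 deg (1.047 rad); within 0.14 rad is good enough. Friction 0.08 Nm: stays where it is left.
- crank (a point): Centre (height 202 mm when level) of the upright wooden crank peg on the rotor, 14 mm diameter, 50 mm tall, its foot at z = 174 mm, 50 mm from the carousel's axis, at the base-frame angle equal to joint rotor. Can be pinched from above at any yaw and led round in a circle.
- cradle (a joint): Tip of the cradle, rad: 0 = level on its rest, 0.7 = fully tipped (stop), spout down. Sinks back to 0 by its own weight when let go. Pivot axis parallel to the base's x axis through base-frame y = -100 mm, z = 90 mm.
- handle (a point): Middle of the cradle's round wooden handle bar: 12 mm diameter, 100 mm free length along the base's x axis, at base-frame (0, 165, 150) mm when level. Lifting it in an arc about the pivot (radius 272 mm) tips the cradle, about 4 N; the bar may turn between the fingers.
- spout_end (a point): Middle of the lip of the spout floor, base-frame (0, -155, 108) mm when level, about 60 mm high when tipped. Spout open above, 78 mm wide inside. The ring wall is open only here (44 degrees), so only the compartment at the spout empties; a 2 mm rim on the rotor floor holds balls back until the tip exceeds about 0.45 rad.
- bowl_spot (a point): Centre of the cork coaster (144 mm diameter, flat), on the table in front of the spout, at base-frame (0, -205, 0) mm: where the bowl must stand.
- bowl_rim (a point): Centre of the mouth of the white ceramic bowl, 56 mm above its underside: 150 mm outer diameter at the rim, wall 9 mm thick and nearly upright near the rim, 0.28 to 0.46 kg, inner floor 8 mm above the underside. z axis up. Can be pinched by its wall from above.
- big0_center (a point): Centre of a big wooden chew ball, 36 mm diameter, 22 g, loose in one of the carousel's compartments (at most one ball of any kind in each). None if absent: two or three of the four are present.
- big1_center (a point): Centre of a big wooden chew ball, 36 mm diameter, 22 g, loose in one of the carousel's compartments (at most one ball of any kind in each). None if absent: two or three of the four are present.
- big2_center (a point): Centre of a big wooden chew ball, 36 mm diameter, 22 g, loose in one of the carousel's compartments (at most one ball of any kind in each). None if absent: two or three of the four are present.
- big3_center (a point): Centre of a big wooden chew ball, 36 mm diameter, 22 g, loose in one of the carousel's compartments (at most one ball of any kind in each). None if absent: two or three of the four are present.
- small0_center (a point): Centre of a small wooden chew ball, 24 mm diameter, loose in one of the carousel's compartments; it must stay in the carousel.
- small1_center (a point): Centre of a small wooden chew ball, 24 mm diameter, loose in one of the carousel's compartments; it must stay in the carousel.
- pin_stand: Fixed wooden block 70 x 70 mm, 50 mm tall, with an upright through hole of 11 mm in which the pin is parked. Origin under its centre.
- pin_grip (a point): Centre of the pin's black round grip (18 mm diameter, 50 mm long along the pin's z axis). Below it a steel collar 24 mm diameter, 5 mm thick, then a steel shaft 8 mm diameter, 42 mm long, with a tapered tip. Pin 97 mm long, 50 g, parked upright in the stand with its collar on the block.
- pin_tip (a point): The tip of the pin's shaft, 72 mm below point pin_grip along the pin; z axis points from the tip to the grip.
- lock_hole (a point): Centre of the upper mouth of the 11 mm upright hole in the lower, fixed lug, base-frame (-125, -100, 35) mm. With the cradle level, the cradle's own lug (6 mm thick, top at z = 56 mm, like hole) lies straight above it and the pin goes down through both from above; fully in, its collar rests on the upper lug and its tip is 21 mm below this point.
- jar: Clear pellet jar with green cap, 84 mm diameter, 95 mm tall; leave it. Origin under its centre.
- comb: Flat steel grooming comb, 120 mm long; leave it. Origin under its spine's middle.
- chew_block: Dark wooden chew block 90 x 45 x 30 mm; leave it. Origin under its centre.
- scoop: Grey litter scoop, 220 mm long; leave it. Origin under its handle, 50 mm behind the pan.
- brush: Brush, lying; leave it. Origin under its middle.
- tin: Closed metal tin 70 mm diameter, 50 mm tall; leave it. Origin under its centre.
Not all that is in view belongs to the job. There is more than one size of the part that bears bowl_rim; the job needs the largest.

How it is judged:
On the way, in this order (a step that is already met when the one before it is completed fails the run):
1. the bowl stands upright under the spout, centred within 35 mm of the coaster's centre, let go (horizontal distance between bowl_rim and bowl_spot below 0.035 m and angle between bowl_rim's own z axis and vertical below 0.12 rad and height (world z) of bowl_rim below 0.062 m and contact force between bowl and the fingers below 0.1 N), for 0.2 s.
2. every big ball lies in the bowl (horizontal distance between each of big0_center, big1_center, big2_center, big3_center and bowl_rim below 0.072 m and z of each of big0_center, big1_center, big2_center, big3_center in the frame of bowl_rim below 0 m), for 0.2 s.
3. the carousel is level and the pin is fully down through both lugs (value of joint cradle below 0.04 rad and horizontal distance between pin_tip and lock_hole below 0.007 m and z of pin_tip in the frame of lock_hole below -0.014 m and angle between pin_tip's own z axis and vertical below 0.2 rad), for 0.2 s.
At the end, for the whole second after the job is handed in: Every big ball present is in the bowl, both small balls are still in the carousel, the carousel is level (0.04 rad), the pin is down through both lugs (tip 14 mm or more below the lower lug's top, 7 mm sideways), the bowl stands upright within 90 mm of the coaster's centre; all at rest (all of step 2 and all of step 3 and horizontal distance between each of small0_center, small1_center and carousel below 0.11 m and height (world z) of each of small0_center, small1_center above 0.1 m and angle between bowl_rim's own z axis and vertical below 0.12 rad and horizontal distance between bowl_rim and bowl_spot below 0.09 m and height (world z) of bowl_rim below 0.062 m and linear speed of each of bowl, pin below 0.03 m/s); the robot touches nothing.
It fails at once if the jar, comb, chew block, litter scoop, brush or tin is shifted by more than 40 mm (distance of any of jar, comb, chew_block, scoop, brush, tin from where it was at the start of the episode above 0.04 m).
Of big0, big1, big2, big3 only 2 to 3 are there at a start; the rules pass over those that are not, and their reading is None.
At some moment in a run one of bowl may be knocked a few centimetres aside while the robot is not near it.
It also fails if it takes over 210 s, if anything falls off the work surface, if the arm or the gripper's body presses on something with over 40 N, if the wrist force passes 120 N, or if a joint passes its speed limit or range.

## Working session

There is one attempt and no reset: what is moved stays moved. The work goes in short steps, Python scripts to look and compute and a tool call to move; the robot and the scene stay as the last step left them, time stands still between calls to the robot, and variables do not carry over. Pictures are saved under pics/ and viewed, and the job is handed in when it is done.

Besides the shell and the picture viewer there is one more tool, called as name(argument=value, ...) on one line, values as JSON. carry_out: Moves the arm, as the interface text tells. Its arguments: {"type":"object","properties":{"moves":{"type":"array","items":{"type":"array"}},"hand":{"type":"number"},"force":{"type":"number"}},"required":["moves"]}

```bash
mkdir -p pics; ls
cat > h.py <<'E'
from bench import manip
import numpy as np, cv2
from scipy.spatial.transform import Rotation as R
def grab(n):
    o=manip.get_obs(); im=manip.get_image(n); 
    return im,o
def world(im):
    z=im["z_map"]; v,u=np.mgrid[0:z.shape[0],0:z.shape[1]]
    P=np.stack([(u-im["cx"])/im["fx"]*z,(v-im["cy"])/im["fy"]*z,z],-1)
    A=att(im)
    return P@A.T+np.array(im["eye"])
def att(im):
    a=np.array(im["attitude"],float)
    return a if a.shape==(3,3) else R.from_rotvec(a).as_matrix()
def proj(im,p):
    q=(np.array(p)-np.array(im["eye"]))@att(im)
    return im["fx"]*q[...,0]/q[...,2]+im["cx"], im["fy"]*q[...,1]/q[...,2]+im["cy"]
E
python3 - <<'E'
from h import *
for n in ["scene","side","wrist"]:
    im,o=grab(n); cv2.imwrite(f"pics/{n}0.png",im["color"])
    print(n,im["fx"],im["cx"],im["cy"],im.get("eye"),im.get("attitude"),im.get("tool_from_camera"))
print(o)
E
```

```text
pics
scene 489.80982230649875 253.17787397750718 197.8707414300029 [ 1.32487758 -0.06277131  1.38771313] [-1.92806026 -1.80462813  0.57544994] None
side 381.5502677702651 255.66974669431477 188.5432359941467 [0.01933336 0.87540951 0.81885847] [-0.61260667  2.53087333 -1.35275531] None
wrist 297.3186396354542 256.4194793474548 193.09934509168946 None None [[ 3.45344860e-04 -2.69250293e-01  9.63070174e-01 -1.79534540e-01]
 [ 9.99999911e-01 -1.39105131e-04 -3.97477710e-04 -8.74102694e-04]
 [ 2.40988993e-04  9.63070226e-01  2.69250221e-01 -7.75474318e-02]
 [ 0.00000000e+00  0.00000000e+00  0.00000000e+00  1.00000000e+00]]
{'clock': 0.1, 'joints': array([-1.17361702e+00,  3.00390007e-01,  1.52151510e+00,  1.47702191e-06,
        1.32070426e+00, -6.65881489e-02]), 'joint_vel': array([ 1.94738533e-03, -7.78452998e-04, -9.24306536e-04,  2.80453475e-04,
       -9.96504860e-04, -6.99488527e-05]), 'joint_efforts': array([ 2.59676643e-03, -5.32646298e+01, -3.53283262e+01,  7.09166424e-02,
        2.34691927e-02, -7.84685699e-05]), 'eef_pos': array([ 0.24593879, -0.49168629,  0.20495872]), 'tcp_rot': array([ 1.96364344,  0.46472873, -1.96397816]), 'wrist_force': array([-0.93379536, -0.35438611,  0.19754709]), 'moment': array([-0.04026246, -0.0235164 , -0.01276875]), 'gripper_width': 0.09376639702955297}
```

View pics/scene0.png

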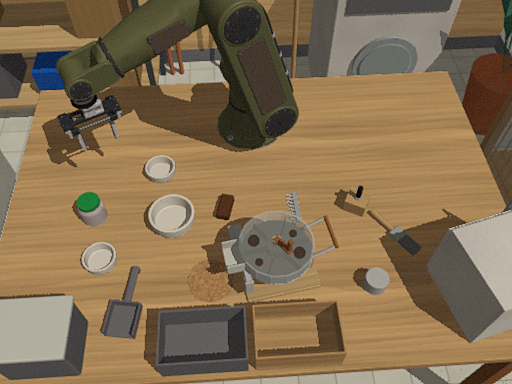

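View pics/side0.png

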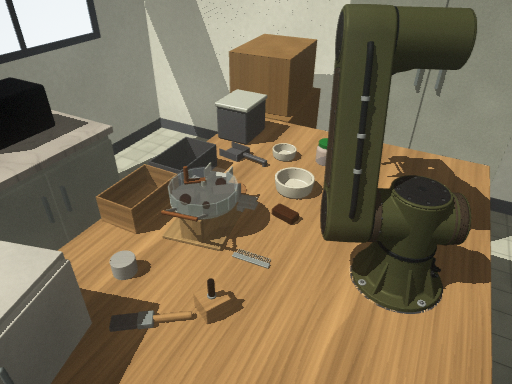

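View pics/wrist0.png

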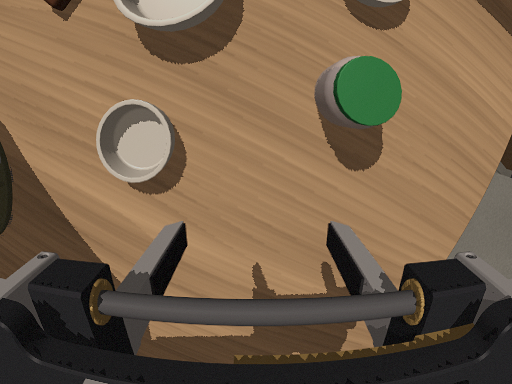

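Run:
```python
from h import *
im,o=grab("scene"); c=im["color"]
cv2.imwrite("pics/c1.png",cv2.resize(c[180:310,180:350],None,fx=4.5,fy=4.5,interpolation=cv2.INTER_CUBIC))
cv2.imwrite("pics/c2.png",cv2.resize(c[140:300,70:240],None,fx=3.7,fy=3.7,interpolation=cv2.INTER_CUBIC))
W=world(im); np.save("W.npy",W)
for u,v in [(210,285),(330,232),(171,215),(160,168),(99,258),(358,205),(360,190),(288,240),(376,275),(90,200),(225,206),(240,270)]:
    print((u,v),W[v,u].round(3))
# bowls rim
hsv=cv2.cvtColor(c,cv2.COLOR_BGR2HSV)
for name,(u0,v0,u1,v1) in dict(big=(140,190,203,242),a=(140,150,182,188),b=(75,238,122,280)).items():
    w=W[v0:v1,u0:u1].reshape(-1,3)
    z=w[:,2]; top=np.percentile(z,98); m=(z>top-.006)&(z<top+.01)
    p=w[m]; A=np.c_[2*p[:,:2],np.ones(len(p))]; s=np.linalg.lstsq(A,(p[:,:2]**2).sum(1),rcond=None)[0]
    print(name,top,s[:2],np.sqrt(s[2]+s[0]**2+s[1]**2),m.sum(), np.ptp(p[:,:2],axis=0))
```

```text
(210, 285) [ 0.672 -0.162  0.   ]
(330, 232) [0.596 0.204 0.148]
(171, 215) [ 0.408 -0.289  0.004]
(160, 168) [ 0.198 -0.336 -0.002]
(99, 258) [ 0.554 -0.514 -0.   ]
(358, 205) [0.437 0.335 0.044]
(360, 190) [0.413 0.337 0.095]
(288, 240) [0.657 0.069 0.223]
(376, 275) [0.695 0.34  0.048]
(90, 200) [ 0.392 -0.537  0.093]
(225, 206) [ 0.403 -0.106  0.032]
(240, 270) [ 0.684 -0.067  0.113]
big 0.058257900006563834 [ 0.43243089 -0.28011881] 0.07006196037607886 295 [0.15042779 0.14754305]
a 0.04173889738542989 [ 0.2227963  -0.32896157] 0.0487015859400151 120 [0.10816755 0.09923379]
b 0.04181939703345385 [ 0.56883162 -0.50298377] 0.048816724263715715 168 [0.1050777  0.10337424]
```

View pics/c1.png

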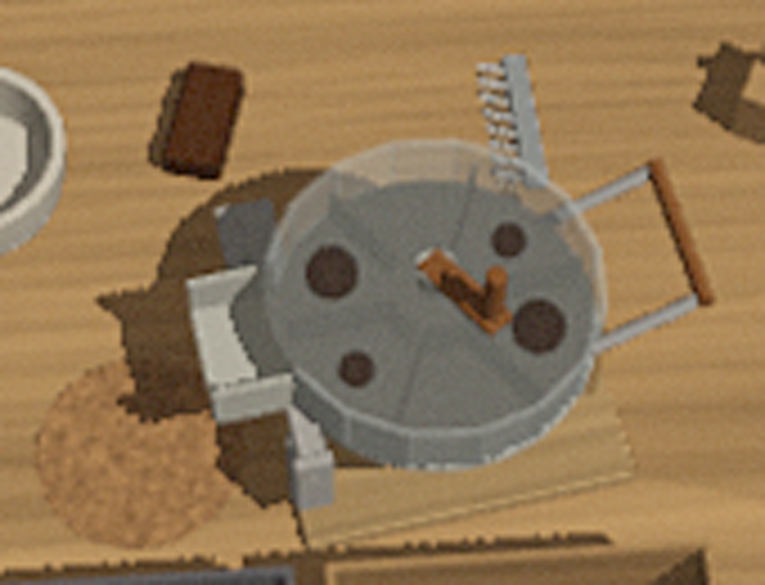

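View pics/c2.png

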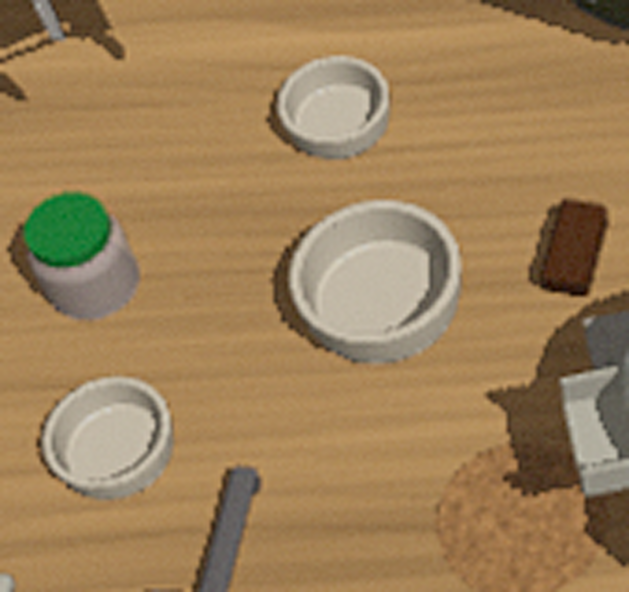

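Run:
```python
from h import *
im,o=grab("scene"); c=im["color"]; W=world(im); hsv=cv2.cvtColor(c,cv2.COLOR_BGR2HSV)
def circ(p):
    A=np.c_[2*p[:,:2],np.ones(len(p))]; s=np.linalg.lstsq(A,(p[:,:2]**2).sum(1),rcond=None)[0]
    return s[:2],np.sqrt(s[2]+s[0]**2+s[1]**2)
x,y,z=W[...,0],W[...,1],W[...,2]
# lid
m=(z>.147)&(z<.163)&(x>.4)&(x<.85)&(y>-.15)&(y<.17)
print("lid",m.sum(),circ(W[m]),W[m].mean(0), np.ptp(W[m],axis=0), W[m].min(0),W[m].max(0))
for k in range(0,24): pass
hh=np.histogram(z[(x>.5)&(x<.8)&(y>-.1)&(y<.15)],bins=np.arange(0,.24,.01)); print(hh[0])
# handle
m=(z>.13)&(z<.165)&(x>.4)&(x<.85)&(y>.165)&(y<.26)
br=m&(hsv[...,1]>110)
p=W[br]; print("handle",br.sum(),p.mean(0),p.min(0),p.max(0)); 
d=np.linalg.svd(p-p.mean(0),full_matrices=False)[2][0]; print("dir",d, np.ptp((p-p.mean(0))@d))
pr=(p-p.mean(0))@d; print("mid",p.mean(0)+d*(pr.min()+pr.max())/2)
# coaster: texture - colour
print("coaster hsv",hsv[285,205],hsv[270,200],"table",hsv[300,190],hsv[200,120])
# pin
m=(z>.055)&(x>.3)&(x<.5)&(y>.28)&(y<.4); p=W[m]; print("pin",m.sum(),p.mean(0),p.min(0),p.max(0))
t=m&(z>.098);print(W[t].mean(0))
m=(z>.04)&(z<.055)&(x>.3)&(x<.52)&(y>.25)&(y<.42); p=W[m]; print("stand",p.mean(0),p.min(0),p.max(0))
# crank
m=(z>.18)&(x>.5)&(x<.8)&(y>-.1)&(y<.2); p=W[m]; print("crank",m.sum(),p.mean(0),p.max(0)); t=m&(z>.215); print(W[t].mean(0),t.sum())
```

```text
lid 3845 (array([0.62191265, 0.04398562]), np.float64(0.08052531305770741)) [0.62427881 0.04182657 0.15483336] [0.22110672 0.24538532 0.01579034] [ 0.51011764 -0.09107529  0.14709747] [0.73122436 0.15431003 0.16288781]
[1102  752  115  107  108  193  130  122  122  221  491  198  146  155
  241 3601  121  129    9    8   10    7   20]
handle 140 [0.59637192 0.20575623 0.1540604 ] [0.53868697 0.19267419 0.14578116] [0.64725248 0.21951696 0.16101622]
dir [ 0.98657921  0.16326233 -0.00262237] 0.11040520115992775
mid [0.59273662 0.20515465 0.15407006]
coaster hsv [ 15 136 173] [ 15 131 167] table [ 16 127 163] [ 17 125 165]
pin 80 [0.41237512 0.33584869 0.08229058] [0.37994926 0.29609438 0.05513686] [0.44464383 0.35444933 0.11327803]
[0.41021282 0.33759019 0.1049202 ]
stand [0.41266815 0.33625404 0.04924235] [0.36035634 0.29299985 0.04025714] [0.45606798 0.38312745 0.05485431]
crank 54 [0.66106115 0.07342417 0.20862127] [0.66693439 0.08142395 0.22871993]
[0.66097107 0.07417107 0.22263593] 25
```

```bash
cat >> h.py <<'E'
def ray(im,u,v,z):
    d=att(im)@np.array([(u-im["cx"])/im["fx"],(v-im["cy"])/im["fy"],1.0]); e=np.array(im["eye"])
    return e+d*(z-e[2])/d[2]
def circ(p):
    A=np.c_[2*p[:,:2],np.ones(len(p))]; s=np.linalg.lstsq(A,(p[:,:2]**2).sum(1),rcond=None)[0]
    return s[:2],np.sqrt(s[2]+s[0]**2+s[1]**2)
E
python3 - <<'E'
from h import *
im,o=grab("scene"); c=im["color"]; W=world(im)
x,y,z=W[...,0],W[...,1],W[...,2]
m=((z>.149)&(z<.161)&(np.hypot(x-.62,y-.0425)<.13)).astype(np.uint8)
m=cv2.morphologyEx(m,cv2.MORPH_OPEN,np.ones((5,5)))
ct=max(cv2.findContours(m,0,cv2.CHAIN_APPROX_NONE)[0],key=cv2.contourArea)[:,0]
P=np.array([ray(im,u,v,.155) for u,v in ct])
C=np.array([.62,.0425])
for i in range(6):
    r=np.hypot(*(P[:,:2]-C).T); s=P[abs(r-.110)<.008]; C,rr=circ(s)
print("axis",C,rr,len(s),len(P))
Rt=o["tcp_rot"]; M=R.from_rotvec(Rt).as_matrix(); print("tool axes cols",M.round(3))
# balls
sub=c[190:290,225:325]; hsv=cv2.cvtColor(c,cv2.COLOR_BGR2HSV); V=hsv[...,2]
mm=((V<75)&(np.hypot(x-C[0],y-C[1])<.11)).astype(np.uint8)
n,l,st,ce=cv2.connectedComponentsWithStats(mm)
yaw=np.arctan2(.163,.9866)
for i in range(1,n):
    if st[i,4]>25:
        zz=.128 if st[i,4]>80 else .122
        p=ray(im,*ce[i],zz)[:2]-C; print(ce[i],st[i,4],"r",np.hypot(*p),"ang base",np.degrees(np.arctan2(p[1],p[0])-yaw)%360)
m=(z>.21)&(np.hypot(x-C[0],y-C[1])<.1); p=W[m].mean(0)[:2]-C; print("crank r",np.hypot(*p),np.degrees(np.arctan2(p[1],p[0])-yaw))
# coaster edges
g=cv2.GaussianBlur(c,(0,0),2); lab=cv2.cvtColor(g,cv2.COLOR_BGR2LAB)
print(lab[285,205],lab[270,195],lab[295,180],lab[255,190],lab[298,205])
E
```

```text
axis [0.620981   0.04413467] 0.10805992533176248 214 294
tool axes cols [[-0.     0.447 -0.894]
 [ 0.    -0.894 -0.447]
 [-1.    -0.    -0.   ]]
[292.5 233. ] 40 r 0.06917637822671738 ang base 121.36921594699184
[253.09090909 240.18181818] 99 r 0.07189981372964536 ang base 240.3561242683664
[283.26415094 245.20754717] 53 r 0.021245196437889066 ang base 95.03425101377759
[299.13861386 252.07920792] 101 r 0.06816902576794133 ang base 60.02169106066593
[258.75555556 261.68888889] 45 r 0.07095310976607792 ang base 299.13596462637685
crank r 0.04984467365252358 27.887753017681796
[136 140 159] [134 139 158] [140 136 157] [156 136 159] [132 139 158]
```

carry_out(moves=[[[0.04,0.03,0],-4],[[0.08,0.06,0],-9],[[0.12,0.09,0],-13],[[0.16,0.12,0],-17],[[0.1975,0.1425,-0.02],-17.2],[[0.1975,0.1425,-0.04],-17.2],[[0.1975,0.1425,-0.04],-17.2]], hand=0, force=50)

```text
clock: 1.18
eef_pos: [0.4432, -0.3486, 0.164]
tcp_rot: [2.135, 0.178, -2.139]
wrist_force: [-0.5, -0.2, 0.4]
gripper_width: 0.0943
```

Run:
```python
from h import *
im,o=grab("wrist"); cv2.imwrite("pics/w1.png",im["color"]); print(o["eef_pos"],o["joints"],o["joint_vel"])
```

```text
[ 0.44323424 -0.34864992  0.16401292] [-7.31570464e-01  3.68517142e-01  1.52879790e+00  2.27050389e-04
  1.24728642e+00  6.74847987e-01] [-0.01855152 -0.03022786 -0.03150304  0.00148417  0.02097212 -0.00173044]
```

View pics/w1.png

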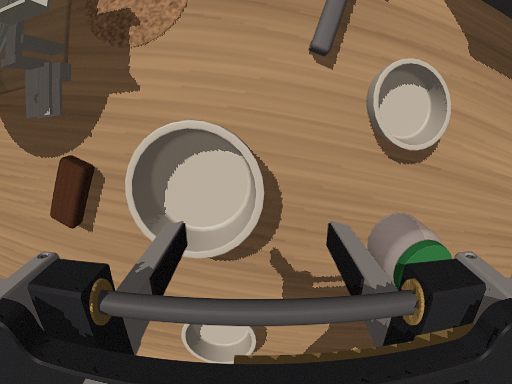

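The wrist picture shows the large bowl (centre near 195,188; right wall near 260) with that wall midway between the fingers (170 and 342), as planned. The other two bowls at (410,105) and (220,340) are clearly smaller.

carry_out(moves=[[[0,-0.001,-0.05],0],[[0,-0.001,-0.1],0],[[0,-0.001,-0.13],0],[[0,-0.001,-0.139],0],[[0,-0.001,-0.139],0],[[0,-0.001,-0.139],0]])

```text
clock: 1.98
eef_pos: [0.4439, -0.351, 0.0279]
tcp_rot: [2.137, 0.174, -2.135]
wrist_force: [1.2, -0.8, 0.3]
gripper_width: 0.094
```

carry_out(moves=[[[0,0,0],0],[[0,0,0],0],[[0,0,0],0],[[0,0,0],0],[[0,0,0],0],[[0,0,0],0],[[0,0,0],0],[[0,0,0],0]], hand=255, force=50)

```text
clock: 2.98
eef_pos: [0.4439, -0.351, 0.0279]
tcp_rot: [2.137, 0.174, -2.135]
wrist_force: [0.5, -0.0, -0.1]
gripper_width: 0.0171
```

carry_out(moves=[[[0,0,0],0],[[0,0,0],0],[[0,0,0],0],[[0,0,0],0]])

```text
clock: 3.48
eef_pos: [0.4435, -0.3508, 0.0282]
tcp_rot: [2.136, 0.175, -2.136]
wrist_force: [-4.4, 0.8, 5.8]
gripper_width: 0.0109
```

Run:
```python
from h import *
im,o=grab("wrist"); cv2.imwrite("pics/w2.png",im["color"]); print(o["eef_pos"],o["gripper_width"])
```

```text
[ 0.44354846 -0.35083296  0.0281769 ] 0.010877140043892453
```

View pics/w2.png

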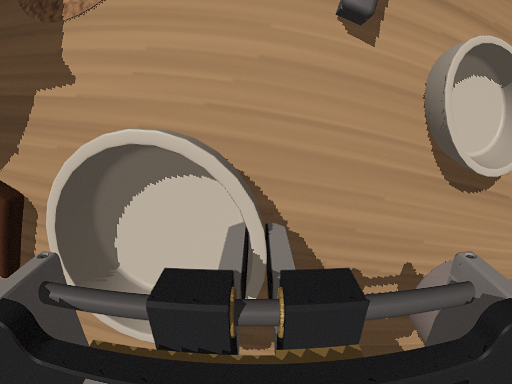

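The wall is pinched (10.9 mm) between the pads at about (258,250). Lift slightly.

carry_out(moves=[[[0,0,0.01],0],[[0,0,0.02],0],[[0,0,0.03],0],[[0,0,0.03],0],[[0,0,0.03],0]])

```text
clock: 4.15
eef_pos: [0.4435, -0.3507, 0.058]
tcp_rot: [2.136, 0.175, -2.136]
wrist_force: [-0.3, -0.7, -3.1]
gripper_width: 0.0086
```

Run:
```python
from h import *
im,o=grab("scene"); W=world(im); print(o["eef_pos"],o["gripper_width"],o["wrist_force"])
x,y,z=W[...,0],W[...,1],W[...,2]
c=im["color"]; cv2.imwrite("pics/s2.png",cv2.resize(c[140:300,70:270],None,fx=3.7,fy=3.7))
m=(z>.06)&(z<.11)&(np.hypot(x-.432,y+.28)<.09)&(y>-.31); p=W[m]; print(m.sum(), p.mean(0))
m=(z>.075)&(z<.11)&(np.hypot(x-.432,y+.28)<.09)&(y>-.31); p=W[m]
if m.sum()>10:
  A=np.c_[p[:,:2],np.ones(len(p))]; print(np.linalg.lstsq(A,p[:,2],rcond=None)[0])
  print(circ(p))
```

```text
[ 0.44346596 -0.35074771  0.05796241] 0.008618686950231446 [-0.33512502 -0.68590006 -3.13671715]
335 [ 0.45542753 -0.24890201  0.07368384]
[ 0.0116929  -0.03379462  0.06496517]
(array([ 0.44271641, -0.27868443]), np.float64(0.0697660093206544))
```

View pics/s2.png

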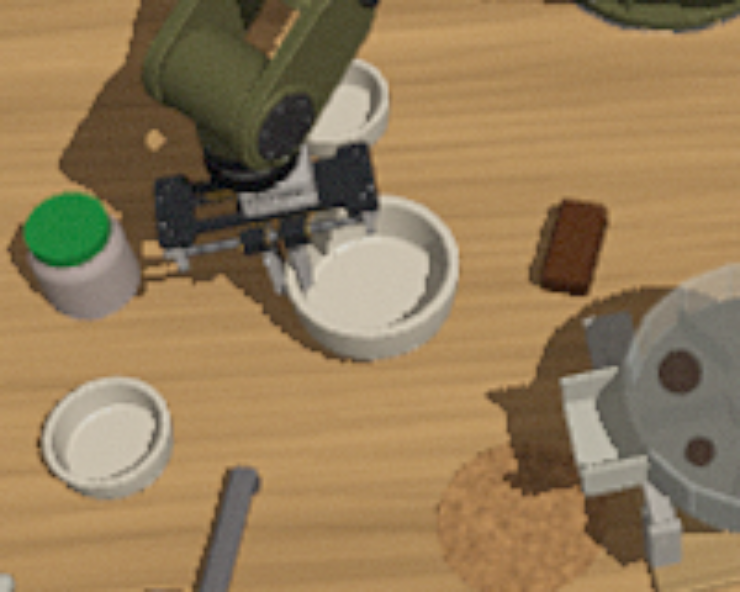

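Run:
```python
from h import *
im,o=grab("scene")
for u,v in [(188.2,281),(210,301.5),(195,266)]: print(ray(im,u,v,0))
for a in [180,225,270,0]:
    p=np.array([.6539,-.1588,0])+.072*np.array([np.cos(np.radians(a)),np.sin(np.radians(a)),0]); print(a,proj(im,p))
```

```text
[ 0.65359597 -0.22898834  0.        ]
[ 0.72564765 -0.16256919  0.        ]
[ 0.6032341  -0.20817336  0.        ]
180 (np.float64(210.56413123078494), np.float64(259.05307021485703))
225 (np.float64(194.5118561461971), np.float64(265.95958219984055))
270 (np.float64(187.6120272380787), np.float64(281.1257716850721))
0 (np.float64(211.25244044175474), np.float64(301.50012605716347))
```

carry_out(moves=[[[0.015,0.008,-0.01],0],[[0.045,0.025,-0.01],0],[[0.08,0.044,-0.01],0],[[0.115,0.063,-0.01],0],[[0.15,0.082,-0.01],0],[[0.185,0.101,-0.01],0],[[0.21,0.115,-0.01],0],[[0.222,0.122,-0.01],0],[[0.222,0.122,-0.01],0],[[0.222,0.122,-0.018],0],[[0.222,0.122,-0.024],0],[[0.222,0.122,-0.028],0],[[0.222,0.122,-0.029],0],[[0.222,0.122,-0.029],0]])

```text
clock: 6.0
eef_pos: [0.666, -0.2311, 0.0312]
tcp_rot: [2.14, 0.171, -2.132]
wrist_force: [-0.0, -8.1, 13.1]
gripper_width: 0.0097
```

Run:
```python
from h import *
im,o=grab("scene"); W=world(im); print(o["eef_pos"],o["gripper_width"],o["wrist_force"])
c=im["color"]; cv2.imwrite("pics/s3.png",cv2.resize(c[180:320,130:340],None,fx=3.7,fy=3.7))
```

```text
[ 0.66597375 -0.23107119  0.03123747] 0.009739423182418635 [-0.01579906 -8.05823165 13.13698759]
```

View pics/s3.png

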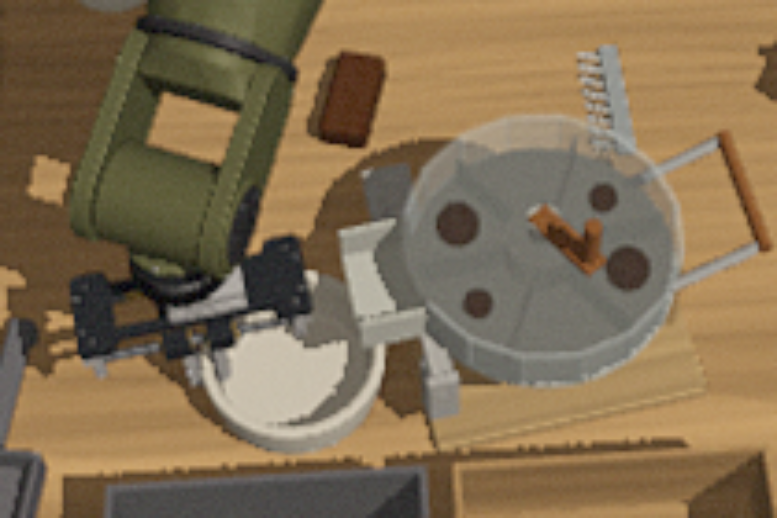

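carry_out(moves=[[[0,0,0],0],[[0,0,0],0],[[0,0,0],0],[[0,0,0],0],[[0,0,0.03],0],[[0,0,0.08],0],[[0,0,0.13],0],[[0,0,0.18],0],[[-0.03,-0.04,0.22],0],[[-0.06,-0.08,0.25],0],[[-0.06,-0.08,0.25],0]], hand=110)

```text
clock: 7.42
eef_pos: [0.6048, -0.3139, 0.2844]
tcp_rot: [2.145, 0.164, -2.129]
wrist_force: [0.2, 0.3, -0.2]
gripper_width: 0.0535
```

Run:
```python
from h import *
im,o=grab("scene"); W=world(im); print(o["eef_pos"],o["gripper_width"],o["wrist_force"])
c=im["color"]; cv2.imwrite("pics/s4.png",cv2.resize(c[180:320,130:340],None,fx=3.7,fy=3.7))
x,y,z=W[...,0],W[...,1],W[...,2]
m=(z>.05)&(z<.064)&(np.hypot(x-.654,y+.159)<.12)&(y<-.12); p=W[m]; print(m.sum(),circ(p),p[:,2].mean())
im,o=grab("wrist"); cv2.imwrite("pics/w4.png",im["color"])
```

```text
[ 0.60480088 -0.31391617  0.28437268] 0.053504758844961815 [ 0.24573928  0.28594919 -0.16296756]
329 (array([ 0.66430039, -0.16191035]), np.float64(0.06968977554778862)) 0.055312682215255184
```

View pics/s4.png

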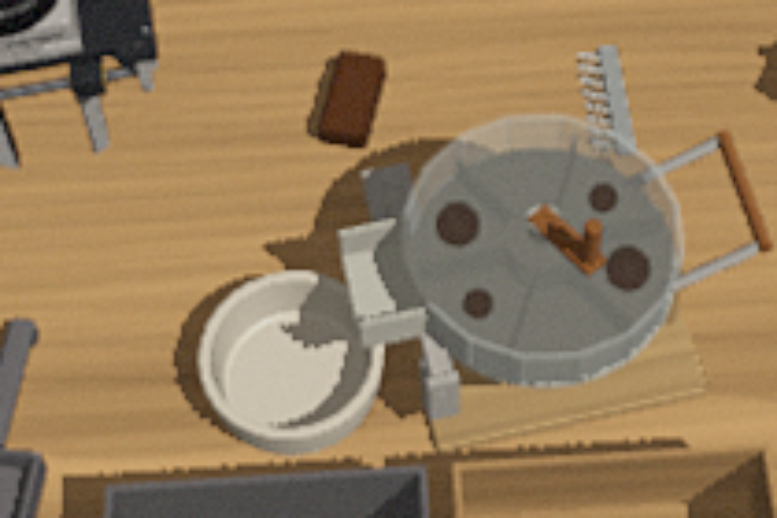

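View pics/w4.png

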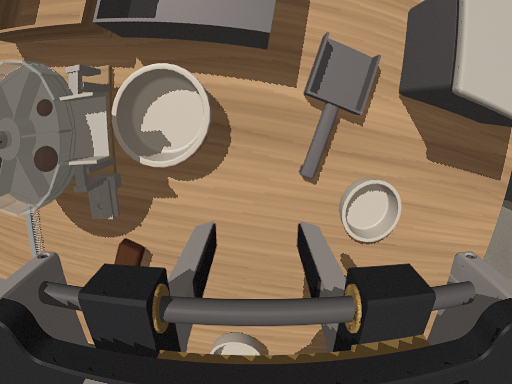

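carry_out(moves=[[[0.007,0.05,0.01],0],[[0.014,0.1,0.01],0],[[0.021,0.15,0.01],0],[[0.028,0.2,0.01],0],[[0.035,0.25,0.01],0],[[0.042,0.3,0.01],0],[[0.049,0.35,0.01],0],[[0.055,0.388,0.01],0],[[0.055,0.388,0.01],0],[[0.055,0.388,-0.03],0],[[0.055,0.388,-0.03],0]])

```text
clock: 8.9
eef_pos: [0.6598, 0.0769, 0.2473]
tcp_rot: [2.133, 0.171, -2.14]
wrist_force: [0.5, 0.6, 0.4]
gripper_width: 0.0533
```

Run:
```python
from h import *
im,o=grab("wrist"); cv2.imwrite("pics/w5.png",im["color"]); print(o["eef_pos"],o["joints"])
```

```text
[0.65978303 0.07692171 0.24727972] [ 0.06170462  0.54428648  1.08319852 -0.00188907  1.51723779  1.47111345]
```

View pics/w5.png

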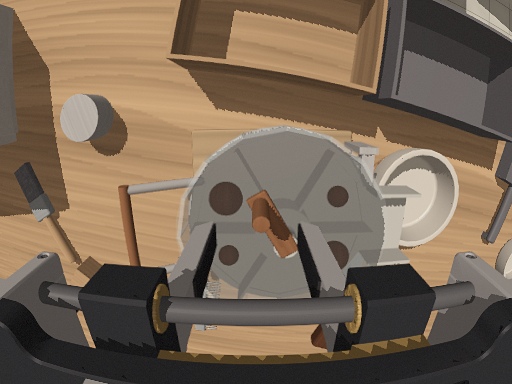

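The wrist view shows the peg at (260,215) between the fingers, and the balls: big at (225,197) and (335,255), small at (338,196) and (228,254), with two compartments empty.

carry_out(moves=[[[0,-0.003,-0.03],0],[[0,-0.003,-0.06],0],[[0,-0.003,-0.061],0],[[0,-0.003,-0.061],0]])

```text
clock: 9.45
eef_pos: [0.6612, 0.0737, 0.1911]
tcp_rot: [2.14, 0.17, -2.133]
wrist_force: [-0.2, 0.4, 0.3]
gripper_width: 0.0536
```

carry_out(moves=[[[0,0,0],0],[[0,0,0],0],[[0,0,0],0],[[0,0,0],0],[[0,0,0],0],[[0,0,0],0]], hand=255, force=15)

```text
clock: 10.2
eef_pos: [0.6612, 0.0737, 0.1912]
tcp_rot: [2.14, 0.17, -2.133]
wrist_force: [-0.4, -0.3, 0.4]
gripper_width: 0.0138
```

Run:
```python
from h import *
o=manip.get_obs(); print(o["eef_pos"],o["gripper_width"],o["wrist_force"])
C=np.array([.6205,.0435]); p=o["eef_pos"][:2]; d=p-C; a=np.degrees(np.arctan2(d[1],d[0])); print(np.hypot(*d),a,a-9.4)
t=60+9.4
for b in np.linspace(a,t,7)[1:]: print((C+.05*np.array([np.cos(np.radians(b)),np.sin(np.radians(b))])-p).round(4))
```

```text
[0.66122004 0.07374684 0.19118176] 0.013834140795435717 [-0.3576959  -0.29726598  0.37690608]
0.050724676932775256 36.6049607212241 27.204960721224104
[-0.0036  0.0033]
[-0.007   0.0066]
[-0.0106  0.0097]
[-0.0146  0.0124]
[-0.0187  0.0147]
[-0.0231  0.0166]
```

carry_out(moves=[[[-0.0036,0.0033,0],0],[[-0.007,0.0066,0],0],[[-0.0106,0.0097,0],0],[[-0.0146,0.0124,0],0],[[-0.0187,0.0147,0],0],[[-0.0231,0.0166,0],0],[[-0.0231,0.0166,0],0],[[-0.0231,0.0166,0],0]])

```text
clock: 11.2
eef_pos: [0.6379, 0.0905, 0.1913]
tcp_rot: [2.139, 0.171, -2.134]
wrist_force: [-0.7, -0.5, 2.8]
gripper_width: 0.0137
```

Run:
```python
from h import *
o=manip.get_obs(); print(o["eef_pos"],o["gripper_width"],o["wrist_force"])
C=np.array([.6205,.0435]); p=o["eef_pos"][:2]; d=p-C; a=np.degrees(np.arctan2(d[1],d[0])); print(np.hypot(*d),a,a-9.4)
```

```text
[0.63789042 0.09052674 0.19127441] 0.013659295779529257 [-0.72697345 -0.47669816  2.80431328]
0.05013922052205753 69.70567923940918 60.30567923940918
```

carry_out(moves=[[[0,0,0],0],[[0,0,0],0],[[0,0,0],0],[[0,0,0.04],0],[[0,0,0.07],0],[[-0.015,0.04,0.07],0],[[-0.03,0.08,0.07],0],[[-0.045,0.1155,0.06],0],[[-0.045,0.1155,0.06],0],[[-0.045,0.1155,0.06],0]], hand=145)

```text
clock: 12.45
eef_pos: [0.5932, 0.2055, 0.2515]
tcp_rot: [2.14, 0.171, -2.134]
wrist_force: [0.1, -0.6, 0.6]
gripper_width: 0.0406
```

Run:
```python
from h import *
im,o=grab("wrist"); cv2.imwrite("pics/w6.png",im["color"]); print(o["eef_pos"],o["gripper_width"])
```

```text
[0.59316879 0.20552194 0.25145301] 0.04058447817457654
```

View pics/w6.png

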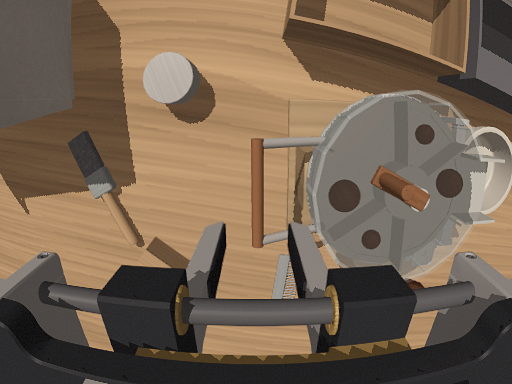

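carry_out(moves=[[[0,0,-0.05],0],[[0,0,-0.1],0],[[0,0,-0.12],0],[[0,0,-0.122],0],[[0,0,-0.122],0]])

```text
clock: 13.12
eef_pos: [0.5941, 0.2048, 0.1307]
tcp_rot: [2.142, 0.169, -2.133]
wrist_force: [0.8, 0.6, 0.2]
gripper_width: 0.0403
```

carry_out(moves=[[[0,0,0],0],[[0,0,0],0],[[0,0,0],0],[[0,0,0],0],[[0,0,0],0],[[0,0,0],0]], hand=255, force=20)

```text
clock: 13.88
eef_pos: [0.5942, 0.2048, 0.131]
tcp_rot: [2.143, 0.17, -2.133]
wrist_force: [-0.9, -0.4, 3.8]
gripper_width: 0.0112
```

Run:
```python
from h import *
im,o=grab("scene"); print(o["eef_pos"],o["gripper_width"],o["wrist_force"])
W=world(im);x,y,z=W[...,0],W[...,1],W[...,2]
m=(z>.05)&(z<.064)&(np.hypot(x-.654,y+.159)<.12)&(y<-.12); p=W[m]; print(m.sum(),circ(p))
a0=np.arctan2(.06,.265)
for t in np.arange(1,17)/16*.69:
    dy=.2717*(np.cos(a0+t)-np.cos(a0)); dz=.2717*(np.sin(a0+t)-np.sin(a0)); print([[round(-.163*dy,4),round(.987*dy,4),round(dz,4)],0],end=", ")
```

```text
[0.59419164 0.20478772 0.13097537] 0.011249263700126284 [-0.88219174 -0.40071398  3.82798416]
333 (array([ 0.66424651, -0.16203114]), np.float64(0.06976102610432551))
[[np.float64(0.0005), np.float64(-0.0028), np.float64(0.0114)], 0], [[np.float64(0.001), np.float64(-0.0061), np.float64(0.0226)], 0], [[np.float64(0.0016), np.float64(-0.0098), np.float64(0.0337)], 0], [[np.float64(0.0023), np.float64(-0.014), np.float64(0.0446)], 0], [[np.float64(0.0031), np.float64(-0.0187), np.float64(0.0553)], 0], [[np.float64(0.0039), np.float64(-0.0239), np.float64(0.0658)], 0], [[np.float64(0.0049), np.float64(-0.0294), np.float64(0.0761)], 0], [[np.float64(0.0059), np.float64(-0.0354), np.float64(0.0861)], 0], [[np.float64(0.0069), np.float64(-0.0419), np.float64(0.0958)], 0], [[np.float64(0.008), np.float64(-0.0487), np.float64(0.1053)], 0], [[np.float64(0.0092), np.float64(-0.0559), np.float64(0.1144)], 0], [[np.float64(0.0105), np.float64(-0.0635), np.float64(0.1232)], 0], [[np.float64(0.0118), np.float64(-0.0715), np.float64(0.1317)], 0], [[np.float64(0.0132), np.float64(-0.0799), np.float64(0.1398)], 0], [[np.float64(0.0146), np.float64(-0.0885), np.float64(0.1476)], 0], [[np.float64(0.0161), np.float64(-0.0975), np.float64(0.155)], 0],
```

carry_out(moves=[[[0.0005,-0.003,0.0114],0],[[0.001,-0.006,0.0226],0],[[0.0016,-0.01,0.0337],0],[[0.0023,-0.014,0.0446],0],[[0.003,-0.0187,0.0553],0],[[0.004,-0.024,0.0658],0],[[0.005,-0.0294,0.0761],0],[[0.006,-0.0354,0.0861],0],[[0.007,-0.042,0.0958],0],[[0.008,-0.0487,0.1053],0],[[0.009,-0.056,0.1144],0],[[0.0105,-0.0635,0.1232],0],[[0.012,-0.0715,0.1317],0],[[0.013,-0.08,0.14],0],[[0.0146,-0.0885,0.1476],0],[[0.0155,-0.094,0.152],0],[[0.0155,-0.094,0.152],0],[[0.0155,-0.094,0.152],0],[[0.0155,-0.094,0.152],0],[[0.0155,-0.094,0.152],0]])

```text
clock: 16.42
eef_pos: [0.6097, 0.1121, 0.2857]
tcp_rot: [2.147, 0.174, -2.129]
wrist_force: [-2.3, 11.3, 10.9]
gripper_width: 0.0114
```

Run:
```python
from h import *
im,o=grab("scene"); print(o["eef_pos"],o["gripper_width"],o["wrist_force"])
c=im["color"]; cv2.imwrite("pics/s7.png",cv2.resize(c[180:320,160:350],None,fx=4,fy=4))
```

```text
[0.60966615 0.1121133  0.28569849] 0.011413123129962328 [-2.31119318 11.32791011 10.85788357]
```

View pics/s7.png

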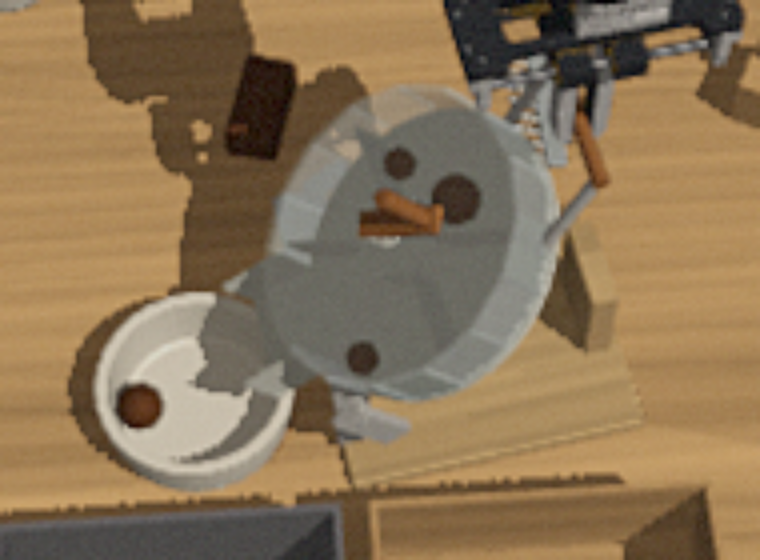

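The first big ball lies in the bowl (crop 140,405). Lower the cradle.

carry_out(moves=[[[-0.002,0.012,-0.013],0],[[-0.004,0.022,-0.024],0],[[-0.006,0.035,-0.038],0],[[-0.0085,0.051,-0.06],0],[[-0.0105,0.063,-0.08],0],[[-0.0125,0.074,-0.1],0],[[-0.0135,0.083,-0.12],0],[[-0.0145,0.09,-0.14],0],[[-0.0155,0.0925,-0.153],0],[[-0.0155,0.0927,-0.155],0],[[-0.0155,0.0927,-0.155],0]])

```text
clock: 17.85
eef_pos: [0.5942, 0.2048, 0.1313]
tcp_rot: [2.147, 0.174, -2.129]
wrist_force: [-0.9, 3.6, 1.9]
gripper_width: 0.0113
```

carry_out(moves=[[[0,0,0],0],[[0,0,0],0],[[0,0,0],0],[[0,0,0.04],0],[[0,0,0.09],0],[[0,0,0.13],0],[[0,0,0.13],0]], hand=145)

```text
clock: 18.73
eef_pos: [0.5951, 0.205, 0.2648]
tcp_rot: [2.154, 0.175, -2.124]
wrist_force: [-0.9, 0.6, -0.5]
gripper_width: 0.0404
```

Run:
```python
from h import *
im,o=grab("scene"); print(o["eef_pos"],o["gripper_width"],o["wrist_force"])
c=im["color"]; cv2.imwrite("pics/s8.png",cv2.resize(c[180:320,160:350],None,fx=4,fy=4))
W=world(im);x,y,z=W[...,0],W[...,1],W[...,2]
m=(z>.05)&(z<.064)&(np.hypot(x-.654,y+.159)<.12)&(y<-.12); p=W[m]; print(m.sum(),circ(p))
C=np.array([.6205,.0435])
m=(z>.19)&(np.hypot(x-C[0],y-C[1])<.07); p=W[m].mean(0)[:2];print(m.sum(),p, np.degrees(np.arctan2(*(p-C)[::-1]))-9.4)
m=(z>.215)&(np.hypot(x-C[0],y-C[1])<.07); p=W[m].mean(0)[:2];print(m.sum(),p, np.degrees(np.arctan2(*(p-C)[::-1]))-9.4)
```

```text
[0.59508203 0.20495474 0.2648097 ] 0.040419280893837686 [-0.87870259  0.57047301 -0.48904805]
327 (array([ 0.66427548, -0.16178554]), np.float64(0.06979957125622113))
46 [0.63762251 0.09069244] 60.658059308861546
23 [0.63636515 0.09102769] 62.140547651975034
```

View pics/s8.png

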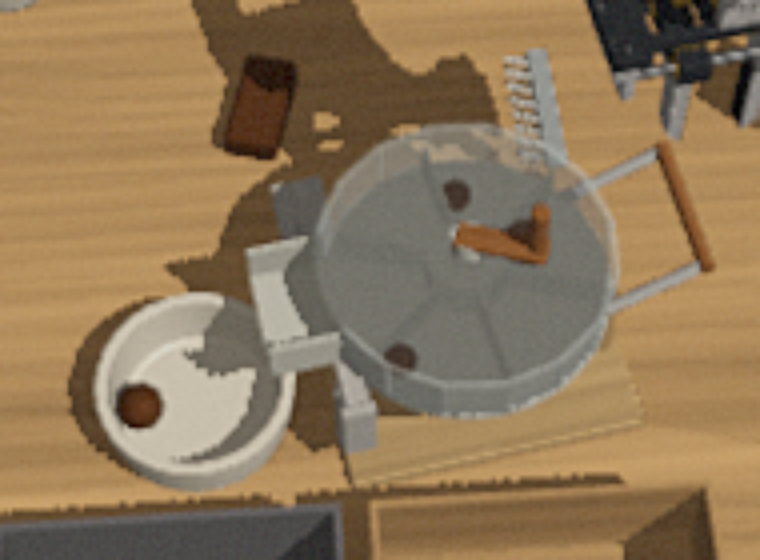

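carry_out(moves=[[[0.02,-0.05,0],0],[[0.035,-0.09,0],0],[[0.043,-0.1145,0],0],[[0.043,-0.1145,0],0],[[0.043,-0.1145,-0.03],0],[[0.043,-0.1145,-0.065],0],[[0.043,-0.1145,-0.076],0],[[0.043,-0.1145,-0.076],0],[[0.043,-0.1145,-0.076],0]])

```text
clock: 19.9
eef_pos: [0.6379, 0.0906, 0.1877]
tcp_rot: [2.152, 0.174, -2.125]
wrist_force: [0.9, 0.5, 1.3]
gripper_width: 0.0407
```

carry_out(moves=[[[0,0,0],0],[[0,0,0],0],[[0,0,0],0],[[0,0,0],0],[[0,0,0],0]], hand=255, force=15)

```text
clock: 20.52
eef_pos: [0.638, 0.0906, 0.1879]
tcp_rot: [2.152, 0.174, -2.125]
wrist_force: [0.4, -0.4, 2.3]
gripper_width: 0.0137
```

Run:
```python
from h import *
o=manip.get_obs(); print(o["eef_pos"],o["gripper_width"],o["wrist_force"])
C=np.array([.6205,.0435]); p=o["eef_pos"][:2]; d=p-C; a=np.degrees(np.arctan2(d[1],d[0])); print(np.hypot(*d),a,a-9.4)
t=240+9.4
for b in np.linspace(a,t,19)[1:]: print((C+.05*np.array([np.cos(np.radians(b)),np.sin(np.radians(b))])-p).round(4))
```

```text
[0.637995   0.09055828 0.18794297] 0.013669943144470542 [ 0.35523378 -0.41505787  2.28805113]
0.0502051427248305 69.60621855702618 60.20621855702618
[-0.0085  0.0021]
[-0.0171  0.0029]
[-0.0258  0.0022]
[-0.0342  0.0001]
[-0.0422 -0.0036]
[-0.0493 -0.0085]
[-0.0555 -0.0146]
[-0.0606 -0.0217]
[-0.0643 -0.0296]
[-0.0667 -0.0379]
[-0.0675 -0.0466]
[-0.0668 -0.0553]
[-0.0646 -0.0637]
[-0.061  -0.0716]
[-0.0561 -0.0788]
[-0.05  -0.085]
[-0.0429 -0.0901]
[-0.0351 -0.0939]
```

carry_out(moves=[[[-0.0085,0.002,0],0],[[-0.017,0.003,0],0],[[-0.026,0.002,0],0],[[-0.034,0,0],0],[[-0.042,-0.0036,0],0],[[-0.0493,-0.0085,0],0],[[-0.0555,-0.0146,0],0],[[-0.0606,-0.0217,0],0],[[-0.0643,-0.0296,0],0],[[-0.0667,-0.038,0],0],[[-0.0675,-0.0466,0],0],[[-0.0668,-0.0553,0],0],[[-0.0646,-0.0637,0],0],[[-0.061,-0.0716,0],0],[[-0.056,-0.0788,0],0],[[-0.05,-0.085,0],0],[[-0.043,-0.09,0],0],[[-0.035,-0.094,0],0],[[-0.035,-0.094,0],0],[[-0.035,-0.094,0],0]])

```text
clock: 23.02
eef_pos: [0.6031, -0.0034, 0.1883]
tcp_rot: [2.153, 0.174, -2.124]
wrist_force: [1.6, 1.0, 4.2]
gripper_width: 0.0138
```

Run:
```python
from h import *
o=manip.get_obs(); print(o["eef_pos"],o["gripper_width"],o["wrist_force"],o["joints"])
C=np.array([.6205,.0435]); p=o["eef_pos"][:2]; d=p-C; a=np.degrees(np.arctan2(d[1],d[0])); print(np.hypot(*d),a,a-9.4)
print(R.from_rotvec(o["tcp_rot"]).as_matrix()[:,1])
```

```text
[ 0.60313136 -0.00338648  0.18830643] 0.013775729313920196 [1.63957867 1.03391092 4.18278883] [-0.06797747  0.42376275  1.39377915  0.00378191  1.31081025  1.34078431]
0.0500001139143441 -110.32666039043478 -119.72666039043479
[ 1.60394499e-01 -9.87052835e-01 -5.52571829e-04]
```

carry_out(moves=[[[0,0,0],0],[[0,0,0],0],[[0,0,0],0],[[0,0,0.04],0],[[0,0,0.07],0],[[-0.002,0.05,0.07],0],[[-0.004,0.1,0.07],0],[[-0.006,0.15,0.07],0],[[-0.009,0.2,0.07],0],[[-0.009,0.208,0.07],0],[[-0.009,0.208,0.06],0],[[-0.009,0.208,0.02],0],[[-0.009,0.208,-0.02],0],[[-0.009,0.208,-0.05],0],[[-0.009,0.208,-0.058],0],[[-0.009,0.208,-0.058],0],[[-0.009,0.208,-0.058],0]], hand=145)

```text
clock: 25.15
eef_pos: [0.5948, 0.2044, 0.1318]
tcp_rot: [2.155, 0.174, -2.122]
wrist_force: [0.7, -0.3, 0.4]
gripper_width: 0.0408
```

carry_out(moves=[[[0,0,0],0],[[0,0,0],0],[[0,0,0],0],[[0,0,0],0],[[0,0,0],0],[[0,0,0],0]], hand=255, force=20)

```text
clock: 25.9
eef_pos: [0.5947, 0.2049, 0.1319]
tcp_rot: [2.156, 0.175, -2.122]
wrist_force: [-0.3, 5.2, 1.8]
gripper_width: 0.0114
```

Run:
```python
from h import *
im,o=grab("scene"); print(o["eef_pos"],o["gripper_width"],o["wrist_force"])
c=im["color"]; cv2.imwrite("pics/s9.png",cv2.resize(c[180:320,160:350],None,fx=4,fy=4))
W=world(im);x,y,z=W[...,0],W[...,1],W[...,2]
m=(z>.05)&(z<.064)&(np.hypot(x-.654,y+.159)<.12)&(y<-.12); p=W[m]; print(m.sum(),circ(p))
```

```text
[0.5947277  0.20488234 0.13190019] 0.011388007453760023 [-0.27656678  5.23017782  1.77847197]
329 (array([ 0.6643289 , -0.16163409]), np.float64(0.07001475921928954))
```

View pics/s9.png

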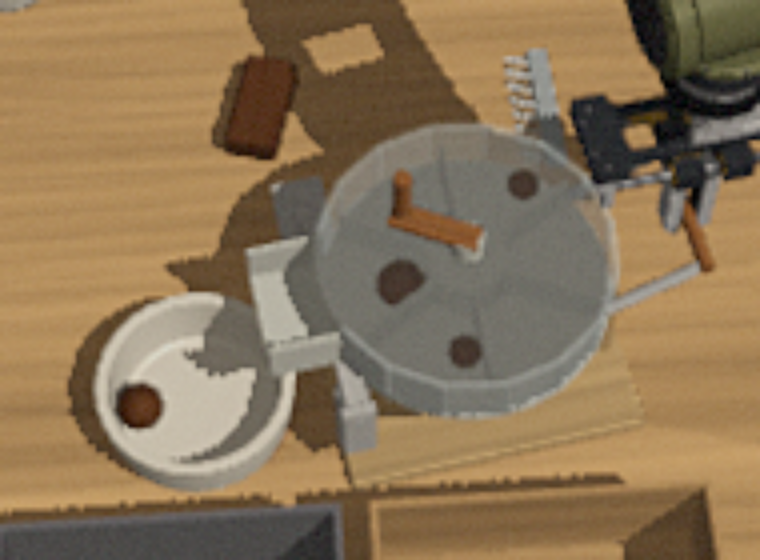

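The bowl is in place and the second big ball (crop 400,283) faces the spout. Tip again.

carry_out(moves=[[[0.0005,-0.003,0.0114],0],[[0.001,-0.006,0.0226],0],[[0.0016,-0.01,0.0337],0],[[0.0023,-0.014,0.0446],0],[[0.003,-0.0187,0.0553],0],[[0.004,-0.024,0.0658],0],[[0.005,-0.0294,0.0761],0],[[0.006,-0.0354,0.0861],0],[[0.007,-0.042,0.0958],0],[[0.008,-0.0487,0.1053],0],[[0.009,-0.056,0.1144],0],[[0.0105,-0.0635,0.1232],0],[[0.012,-0.0715,0.1317],0],[[0.013,-0.08,0.14],0],[[0.0146,-0.0885,0.1476],0],[[0.0155,-0.094,0.152],0],[[0.0155,-0.094,0.152],0],[[0.0155,-0.094,0.152],0],[[0.0155,-0.094,0.152],0],[[0.0155,-0.094,0.152],0]])

```text
clock: 28.45
eef_pos: [0.6102, 0.1125, 0.2863]
tcp_rot: [2.16, 0.18, -2.119]
wrist_force: [-4.0, 11.7, 12.0]
gripper_width: 0.0115
```

Run:
```python
from h import *
im,o=grab("scene"); print(o["eef_pos"],o["gripper_width"],o["wrist_force"])
c=im["color"]; cv2.imwrite("pics/s10.png",cv2.resize(c[180:320,160:350],None,fx=4,fy=4))
```

```text
[0.61017714 0.11252548 0.28627085] 0.011543972808828228 [-4.0440612  11.73474714 12.02197733]
```

View pics/s10.png

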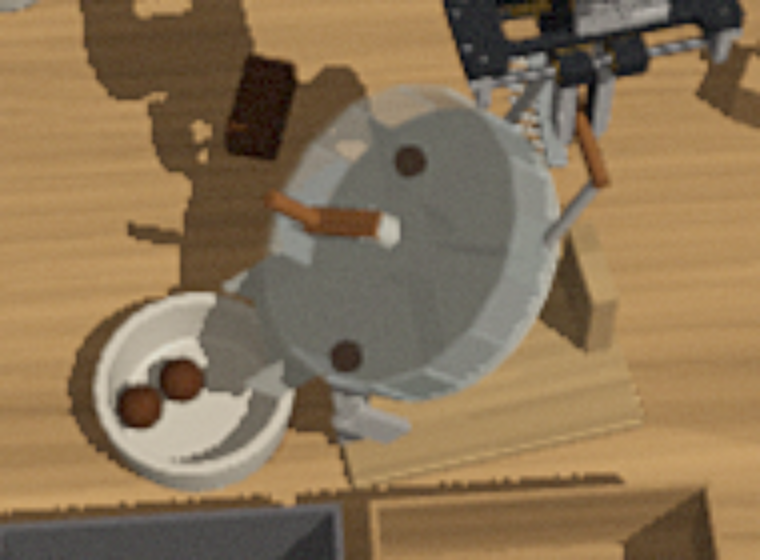

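Both big balls are in the bowl (crop 140,405 and 182,380) and two small ones remain in the rotor. Lower it.

carry_out(moves=[[[-0.002,0.012,-0.013],0],[[-0.004,0.022,-0.024],0],[[-0.006,0.035,-0.038],0],[[-0.0085,0.051,-0.06],0],[[-0.0105,0.063,-0.08],0],[[-0.0125,0.074,-0.1],0],[[-0.0135,0.083,-0.12],0],[[-0.0145,0.09,-0.14],0],[[-0.0155,0.0925,-0.153],0],[[-0.0155,0.0925,-0.155],0],[[-0.0155,0.0925,-0.155],0]])

```text
clock: 29.88
eef_pos: [0.595, 0.205, 0.132]
tcp_rot: [2.161, 0.18, -2.118]
wrist_force: [0.5, 2.4, 2.6]
gripper_width: 0.0113
```

carry_out(moves=[[[0,0,0],0],[[0,0,0],0],[[0,0,0],0],[[0,0,0.04],0],[[0,0,0.09],0],[[0,0,0.1],0],[[0,0,0.1],0],[[0,0,0.1],0]], hand=120)

```text
clock: 30.88
eef_pos: [0.5945, 0.2048, 0.2302]
tcp_rot: [2.158, 0.18, -2.12]
wrist_force: [0.2, 0.5, 0.0]
gripper_width: 0.0499
```

Run:
```python
from h import *
im,o=grab("side"); print(o["eef_pos"],o["joints"]); cv2.imwrite("pics/d11.png",im["color"])
im,o=grab("scene")
c=im["color"]; cv2.imwrite("pics/s11.png",cv2.resize(c[170:320,190:400],None,fx=3.7,fy=3.7))
W=world(im);x,y,z=W[...,0],W[...,1],W[...,2]
m=(z>.05)&(z<.064)&(np.hypot(x-.654,y+.159)<.12)&(y<-.12); p=W[m]; print(m.sum(),circ(p))
C=np.array([.6205,.0435]);m=(z>.145)&(z<.17)&(np.hypot(x-C[0],y-C[1])<.1); p=W[m]; A=np.c_[p[:,:2]-C,np.ones(len(p))]; print("lid plane",np.linalg.lstsq(A,p[:,2],rcond=None)[0])
m=(z>.06)&(x>.36)&(x<.46)&(y>.29)&(y<.39); p=W[m]; print("pin",len(p),p.min(0),p.max(0))
for a,b in [(.07,.08),(.08,.09),(.09,.1),(.1,.12)]:
    t=m&(z>a)&(z<b); print(a,t.sum(),W[t].mean(0))
# lug region
m=(np.hypot(x-.5126,y+.077)<.035); print(np.histogram(z[m],bins=np.arange(0,.1,.005)))
t=m&(z>.05)&(z<.062); print(W[t].min(0),W[t].max(0),W[t].mean(0),proj(im,[.5126,-.077,.056]))
```

```text
[0.59450917 0.2048247  0.23016744] [0.27272387 0.45167969 1.25718984 0.00194569 1.41446284 1.68094668]
331 (array([ 0.6643382 , -0.16182594]), np.float64(0.06991393113287303))
lid plane [-0.0002197  -0.00022667  0.15501723]
pin 4 [0.41093897 0.33924823 0.07557665] [0.41541301 0.34648685 0.0805576 ]
0.07 1 [0.41541301 0.34314736 0.07557665]
0.08 3 [0.41338869 0.34270215 0.08031992]
0.09 0 [nan nan nan]
0.1 0 [nan nan nan]
(array([15,  1,  0,  0,  0,  0,  6,  3,  2,  6, 34, 56, 14,  0,  0,  0,  0,
        0,  0]), array([0.   , 0.005, 0.01 , 0.015, 0.02 , 0.025, 0.03 , 0.035, 0.04 ,
       0.045, 0.05 , 0.055, 0.06 , 0.065, 0.07 , 0.075, 0.08 , 0.085,
       0.09 , 0.095]))
[ 0.49063596 -0.09779002  0.05001913] [ 0.5459664  -0.05661007  0.06183078] [ 0.51072765 -0.07923298  0.05623456] (np.float64(234.66828771470819), np.float64(229.80345064371798))<stdin>:10: RuntimeWarning: Mean of empty slice.
  ret = um.true_divide(
```

View pics/s11.png

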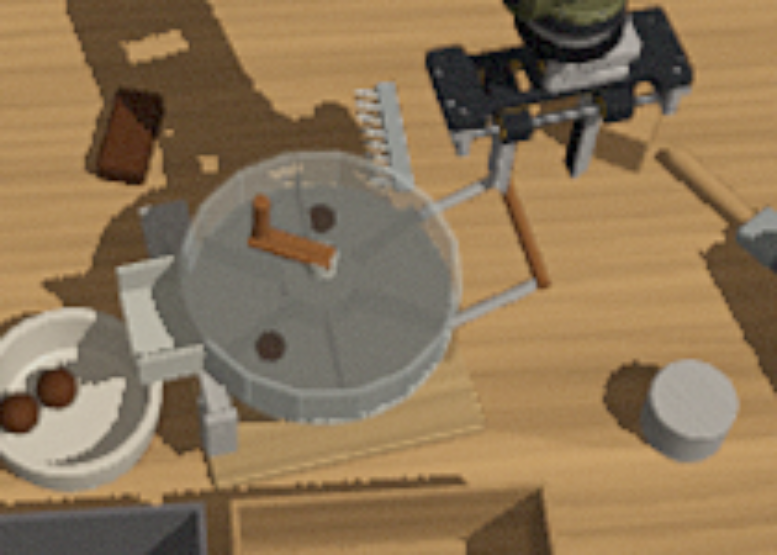

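View pics/d11.png

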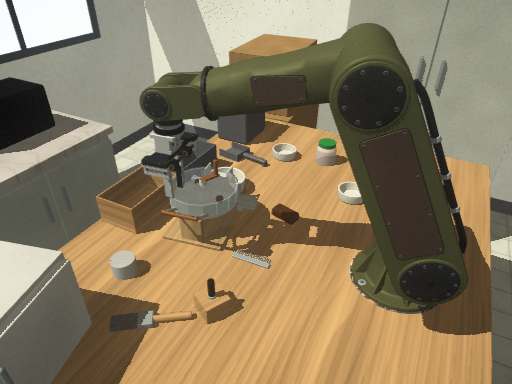

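carry_out(moves=[[[-0.04,0.022,0.01],0],[[-0.08,0.044,0.01],0],[[-0.12,0.066,0.01],0],[[-0.16,0.088,0.01],0],[[-0.2,0.11,0],0],[[-0.235,0.13,-0.01],0],[[-0.235,0.132,-0.01],0],[[-0.235,0.132,-0.01],0],[[-0.235,0.132,-0.01],0]])

```text
clock: 32.1
eef_pos: [0.3604, 0.3365, 0.2204]
tcp_rot: [2.159, 0.179, -2.12]
wrist_force: [0.3, -0.2, 0.4]
gripper_width: 0.0497
```

```bash
cat >> h.py <<'E'
def wray(im,o,u,v):
    u=np.asarray(u,float);v=np.asarray(v,float)
    du,dv=u-im["cx"],v-im["cy"]; r=np.hypot(du,dv); f=im["fx"]; th=r/f
    s=np.where(r>0,np.sin(th)/np.maximum(r,1e-9),0)
    d=np.stack([du*s,dv*s,np.cos(th)],-1)
    T=np.array(im["tool_from_camera"]); M=R.from_rotvec(o["tcp_rot"]).as_matrix()
    return M@T[:3,3]+o["eef_pos"], d@(M@T[:3,:3]).T
def wplane(im,o,u,v,z):
    e,d=wray(im,o,u,v); return e+d*((z-e[2])/d[...,2])[...,None]
E
python3 - <<'E'
from h import *
im,o=grab("wrist"); c=im["color"]; cv2.imwrite("pics/w12.png",c); print(o["eef_pos"],o["joints"][5])
E
```

```text
[0.36040826 0.33646626 0.22041099] 2.0909464500840103
```

View pics/w12.png

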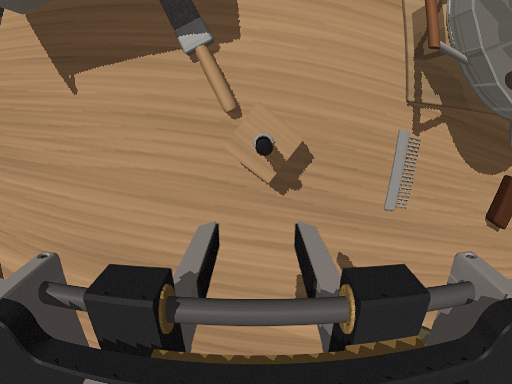

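Run:
```python
from h import *
im,o=grab("wrist"); c=im["color"]; cv2.imwrite("pics/w12c.png",cv2.resize(c[95:200,215:320],None,fx=5,fy=5,interpolation=cv2.INTER_CUBIC))
m=(c[120:170,240:290].max(-1)<50).astype(np.uint8); n,l,st,ce=cv2.connectedComponentsWithStats(m)
i=1+st[1:,4].argmax(); u,v=ce[i]+[240,120]; print(u,v,st[i])
for z in (.105,.08,.055): print(z,wplane(im,o,u,v,z))
D=im["z_map"]; vv,uu=np.nonzero(l==i); d=D[vv+120,uu+240]; print("depth",np.percentile(d,[0,10,50,90,100]))
# side view check
im,o=grab("side"); c=im["color"]
m=(c[270:305,195:230].max(-1)<45).astype(np.uint8); n,l,st,ce=cv2.connectedComponentsWithStats(m); i=1+st[1:,4].argmax(); s=st[i];print(s,ce[i])
print("side centre at z=.08",ray(im,ce[i][0]+195,ce[i][1]+270,.08))
```

```text
263.6770428015564 145.68482490272373 [ 16  16  17  20 257]
0.105 [0.40654579 0.33778817 0.105     ]
0.08 [0.40427588 0.33690959 0.08      ]
0.055 [0.40200598 0.336031   0.055     ]
depth [0.         0.29236451 0.29402021 0.29641978 0.32628334]
[14 11  6 13 27] [16.77777778 17.81481481]
side centre at z=.08 [0.40284609 0.33847645 0.08      ]
```

View pics/w12c.png

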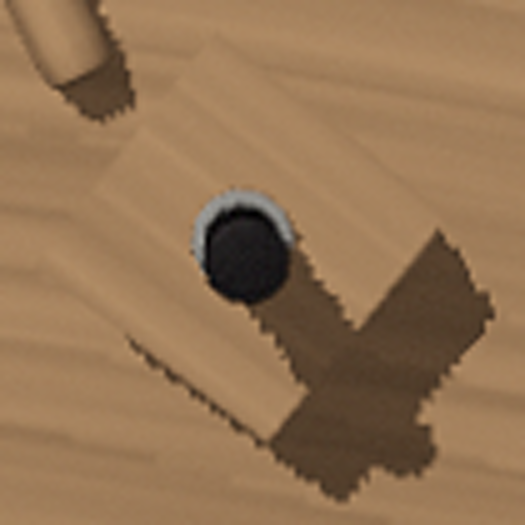

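carry_out(moves=[[[0.025,0.001,0],0],[[0.0452,0.001,0],0],[[0.0452,0.001,0],0],[[0.0452,0.001,-0.04],0],[[0.0452,0.001,-0.08],0],[[0.0452,0.001,-0.12],0],[[0.0452,0.001,-0.145],0],[[0.0452,0.001,-0.154],0],[[0.0452,0.001,-0.154],0],[[0.0452,0.001,-0.154],0]])

```text
clock: 33.5
eef_pos: [0.4058, 0.3379, 0.0676]
tcp_rot: [2.161, 0.18, -2.119]
wrist_force: [-0.9, -0.4, 0.2]
gripper_width: 0.0499
```

Run:
```python
from h import *
im,o=grab("wrist"); c=im["color"]; cv2.imwrite("pics/w13.png",c); print(o["eef_pos"],o["joints"][5],o["wrist_force"],R.from_rotvec(o["tcp_rot"]).as_matrix().round(3))
```

```text
[0.40575747 0.33789131 0.06762337] 2.040000791765798 [-0.85707456 -0.43155223  0.23934549] [[ 0.019  0.161 -0.987]
 [ 0.008 -0.987 -0.16 ]
 [-1.    -0.005 -0.02 ]]
```

View pics/w13.png

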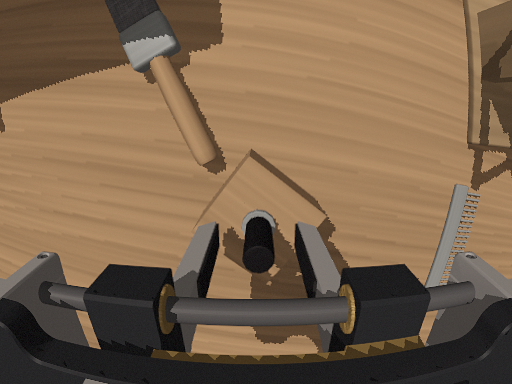

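The grip (258,245) is centred between the fingers. Close.

carry_out(moves=[[[0,0,0],0],[[0,0,0],0],[[0,0,0],0],[[0,0,0],0],[[0,0,0],0],[[0,0,0],0],[[0,0,0],0]], hand=255, force=30)

```text
clock: 34.42
eef_pos: [0.4058, 0.3378, 0.0676]
tcp_rot: [2.161, 0.18, -2.119]
wrist_force: [-0.2, -2.7, 3.1]
gripper_width: 0.0175
```

carry_out(moves=[[[0,0,0.015],0],[[0,0,0.03],0],[[0,0,0.05],0],[[0,0,0.08],0],[[0,0,0.11],0],[[0,0,0.13],0],[[0,0,0.13],0]])

```text
clock: 35.3
eef_pos: [0.4063, 0.3382, 0.1997]
tcp_rot: [2.165, 0.182, -2.117]
wrist_force: [-0.3, 0.4, 0.6]
gripper_width: 0.0174
```

Run:
```python
from h import *
im,o=grab("wrist"); c=im["color"]; cv2.imwrite("pics/w14.png",c); print(o["eef_pos"],o["gripper_width"],o["wrist_force"])
im,o=grab("side"); c=im["color"]; cv2.imwrite("pics/d14.png",cv2.resize(c[180:340,140:300],None,fx=3.7,fy=3.7))
```

```text
[0.40625332 0.3382093  0.19967457] 0.017371076760933014 [-0.29700415  0.40416974  0.59173009]
```

View pics/w14.png

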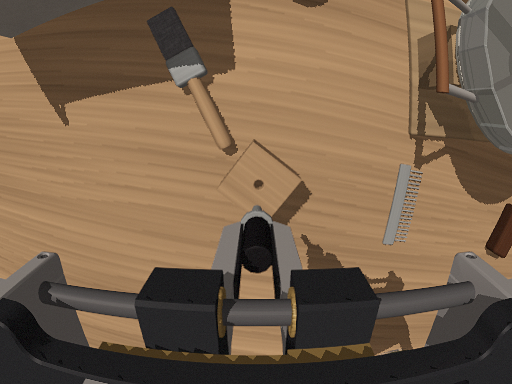

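View pics/d14.png

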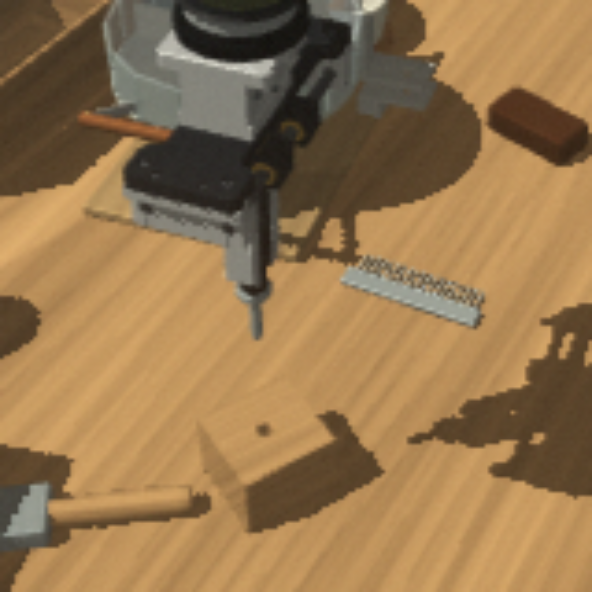

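Run:
```python
from h import *
im,o=grab("wrist"); c=im["color"]; g=cv2.cvtColor(c,cv2.COLOR_BGR2GRAY)
s=g[172:196,247:272]; m=(s<70).astype(np.uint8); n,l,st,ce=cv2.connectedComponentsWithStats(m); print(st,ce)
i=1+st[1:,4].argmax(); u,v=ce[i]+[247,172]; p=wplane(im,o,u,v,.05)
print(u,v,p,"TCP",o["eef_pos"], "tool-frame offset", R.from_rotvec(o["tcp_rot"]).as_matrix()[:,1:].T@(p-o["eef_pos"]))
print("rel grasp",p[:2]-[.4058,.3378], R.from_rotvec(o["tcp_rot"]).as_matrix().round(3))
im,o=grab("side"); 
for u,v in [(140+263/3.7,180+430/3.7)]: print("side stand hole",ray(im,u,v,.05))
print("side tip", 140+258/3.7,180+337/3.7, "expected tip px",proj(im,[o["eef_pos"][0],o["eef_pos"][1],o["eef_pos"][2]-.0596]))
```

```text
[[  0   0  25  24 556]
 [  7   8   9   7  44]] [[12.13489209 11.57913669]
 [10.29545455 10.5       ]]
257.29545454545456 182.5 [0.40676704 0.33830053 0.05      ] TCP [0.40559183 0.33770408 0.19737683] tool-frame offset [0.00028294 0.00165744]
rel grasp [0.00096704 0.00050053] [[ 0.019  0.161 -0.987]
 [ 0.008 -0.987 -0.161]
 [-1.    -0.005 -0.02 ]]
side stand hole [0.40522344 0.34086987 0.05      ]
side tip 209.72972972972974 271.0810810810811 expected tip px (np.float64(209.82688223094488), np.float64(270.9627810932215))
```

carry_out(moves=[[[0.013,-0.05,0.01],0],[[0.026,-0.1,0.01],0],[[0.039,-0.15,0.01],0],[[0.052,-0.2,0.01],0],[[0.065,-0.25,0.01],0],[[0.078,-0.3,0.01],0],[[0.091,-0.35,0.01],0],[[0.104,-0.395,0.01],0],[[0.108,-0.4133,0.009],0],[[0.108,-0.4133,0.009],0],[[0.108,-0.4133,0.009],0],[[0.108,-0.4133,0.009],0]])

```text
clock: 37.0
eef_pos: [0.5134, -0.0746, 0.2059]
tcp_rot: [2.159, 0.18, -2.119]
wrist_force: [-0.8, 1.0, -0.8]
gripper_width: 0.0175
```

Run:
```python
from h import *
im,o=grab("wrist"); c=im["color"]; cv2.imwrite("pics/w15.png",c); cv2.imwrite("pics/w15c.png",cv2.resize(c[140:230,200:320],None,fx=6,fy=6,interpolation=cv2.INTER_CUBIC)); print(o["eef_pos"],o["gripper_width"],o["joint_vel"].round(3),R.from_rotvec(o["tcp_rot"]).as_matrix().round(3))
```

```text
[ 0.5133665  -0.07457105  0.20587679] 0.017454789340603186 [-0.005  0.002 -0.003 -0.001  0.    -0.004] [[ 0.018  0.162 -0.987]
 [ 0.007 -0.987 -0.162]
 [-1.    -0.004 -0.019]]
```

View pics/w15.png

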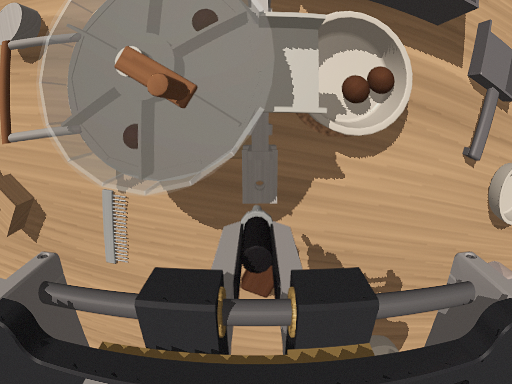

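View pics/w15c.png

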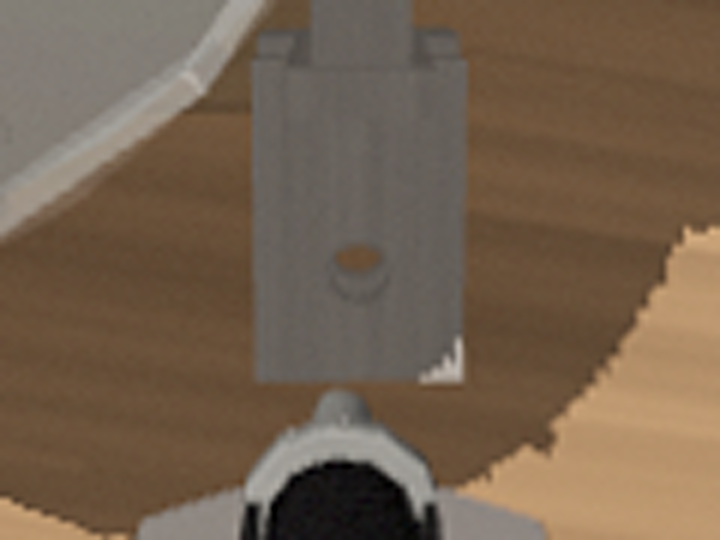

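Run:
```python
from h import *
im,o=grab("wrist"); M=R.from_rotvec(o["tcp_rot"]).as_matrix()
p=wplane(im,o,259.35,184.9,.056); print(p,o["eef_pos"],p-o["eef_pos"])
W=im["z_map"]; 
# lug edges at v~190
g=cv2.cvtColor(im["color"],cv2.COLOR_BGR2GRAY)
a=wplane(im,o,200+255/6-.4,184.9,.056); b=wplane(im,o,200+465/6-.4,184.9,.056); print("lug mid",(a+b)/2, np.linalg.norm(a-b))
```

```text
[ 0.51152796 -0.0770955   0.056     ] [ 0.51341479 -0.07473043  0.20589314] [-0.00188684 -0.00236507 -0.14989314]
lug mid [ 0.5115866  -0.07738243  0.056     ] 0.04001146582380134
```

carry_out(moves=[[[-0.0026,-0.0027,-0.02],0],[[-0.0026,-0.0027,-0.045],0],[[-0.0026,-0.0027,-0.065],0],[[-0.0026,-0.0027,-0.08],0],[[-0.0026,-0.0027,-0.082],0],[[-0.0026,-0.0027,-0.082],0],[[-0.0026,-0.0027,-0.082],0]])

```text
clock: 37.98
eef_pos: [0.5112, -0.0777, 0.1246]
tcp_rot: [2.16, 0.18, -2.118]
wrist_force: [0.0, -0.1, -0.1]
gripper_width: 0.0176
```

Run:
```python
from h import *
im,o=grab("wrist"); c=im["color"]; cv2.imwrite("pics/w16c.png",cv2.resize(c[120:270,180:330],None,fx=4,fy=4,interpolation=cv2.INTER_CUBIC)); print(o["eef_pos"],o["wrist_force"],R.from_rotvec(o["tcp_rot"]).as_matrix().round(3)[:,0])
im,o=grab("side"); c=im["color"]; cv2.imwrite("pics/d16.png",cv2.resize(c[150:270,200:320],None,fx=5,fy=5))
print(proj(im,[.5108+.001,-.0774+.0005,.062]),proj(im,[.5115,-.0771,.056]))
```

```text
[ 0.51118479 -0.0776583   0.12463604] [ 0.02794764 -0.11351127 -0.12264282] [ 0.019  0.007 -1.   ]
(np.float64(249.94492565978683), np.float64(197.11143986770713)) (np.float64(250.0409112611604), np.float64(198.5276090552224))
```

View pics/w16c.png

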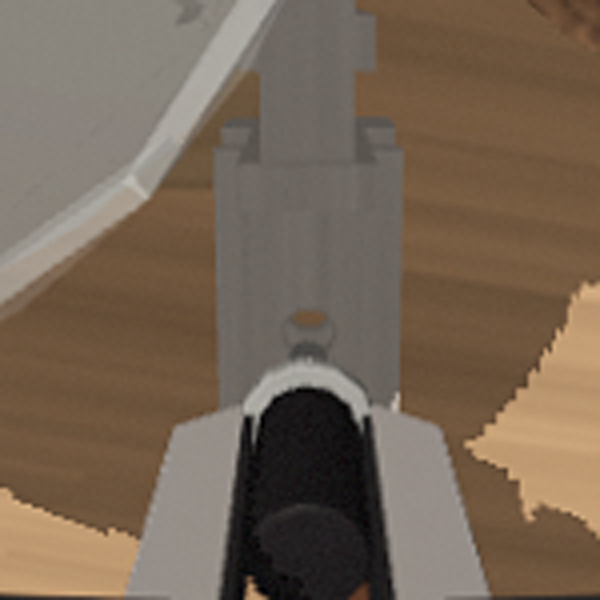

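View pics/d16.png

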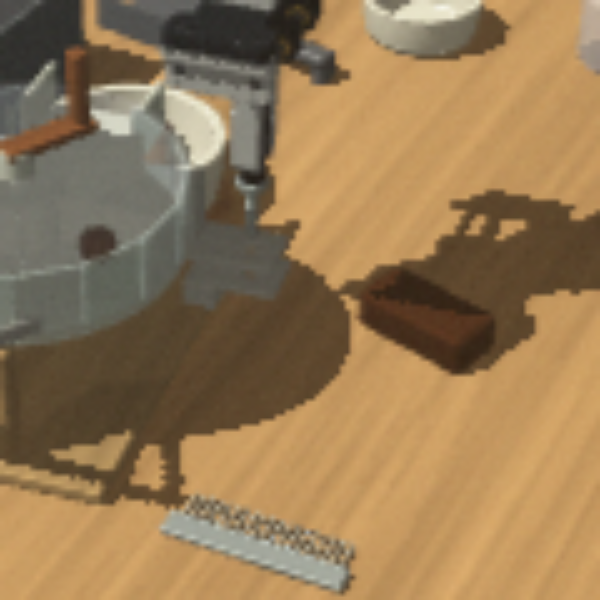

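carry_out(moves=[[[-0.0003,0.0002,-0.005],0],[[-0.0003,0.0002,-0.01],0],[[-0.0003,0.0002,-0.015],0],[[-0.0003,0.0002,-0.018],0],[[-0.0003,0.0002,-0.02],0],[[-0.0003,0.0002,-0.02],0]])

```text
clock: 38.83
eef_pos: [0.5108, -0.0775, 0.1044]
tcp_rot: [2.16, 0.18, -2.118]
wrist_force: [-0.9, -0.8, -1.1]
gripper_width: 0.0175
```

Run:
```python
from h import *
im,o=grab("wrist"); c=im["color"]; cv2.imwrite("pics/w17c.png",cv2.resize(c[120:270,180:330],None,fx=4,fy=4,interpolation=cv2.INTER_CUBIC)); print(o["eef_pos"],o["wrist_force"],o["gripper_width"])
```

```text
[ 0.51076271 -0.07747016  0.10435538] [-0.88454617 -0.7875726  -1.09125491] 0.01745583000181974
```

View pics/w17c.png

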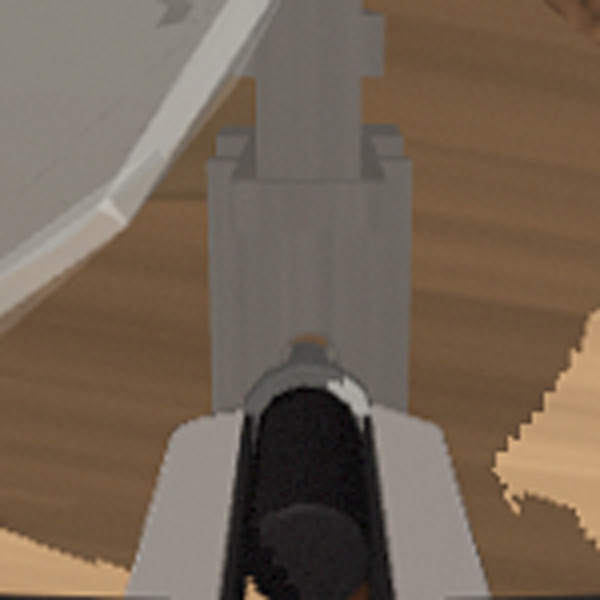

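The shaft is inside the upper lug's hole without force. Continue down.

carry_out(moves=[[[0,0,-0.005],0],[[0,0,-0.01],0],[[0,0,-0.015],0],[[0,0,-0.02],0],[[0,0,-0.025],0],[[0,0,-0.029],0],[[0,0,-0.031],0],[[0,0,-0.031],0],[[0,0,-0.031],0]])

```text
clock: 40.0
eef_pos: [0.5109, -0.0775, 0.0736]
tcp_rot: [2.16, 0.18, -2.118]
wrist_force: [-1.2, 0.6, 1.0]
gripper_width: 0.0176
```

Run:
```python
from h import *
im,o=grab("wrist"); c=im["color"]; cv2.imwrite("pics/w18c.png",cv2.resize(c[120:270,180:330],None,fx=4,fy=4,interpolation=cv2.INTER_CUBIC)); print(o["eef_pos"],o["wrist_force"],o["gripper_width"])
im,o=grab("side"); c=im["color"]; cv2.imwrite("pics/d18.png",cv2.resize(c[150:270,200:320],None,fx=5,fy=5))
```

```text
[ 0.51089887 -0.07746624  0.07360315] [-1.2007249   0.63197867  0.95265534] 0.01761965963855681
```

View pics/d18.png

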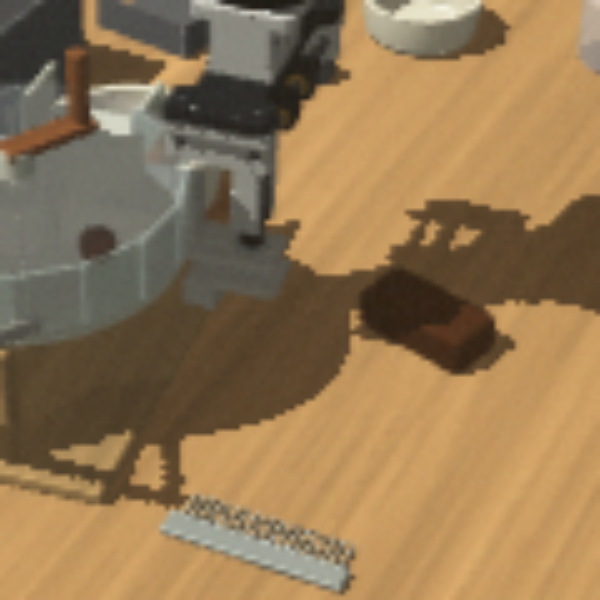

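carry_out(moves=[[[0,0,-0.001],0],[[0,0,-0.002],0],[[0,0,-0.002],0]])

```text
clock: 40.48
eef_pos: [0.5112, -0.0775, 0.0734]
tcp_rot: [2.161, 0.179, -2.116]
wrist_force: [-10.5, 3.0, 24.5]
gripper_width: 0.0171
```

carry_out(moves=[[[0,0,0],0],[[0,0,0],0],[[0,0,0],0],[[0,0,0.02],0],[[0,0,0.05],0],[[0,0,0.09],0],[[0,0,0.13],0],[[0,0,0.17],0],[[-0.05,-0.01,0.19],0],[[-0.1,-0.02,0.2],0],[[-0.13,-0.02,0.2],0],[[-0.13,-0.02,0.2],0],[[-0.13,-0.02,0.2],0]], hand=150)

```text
clock: 42.1
eef_pos: [0.3818, -0.0975, 0.2734]
tcp_rot: [2.161, 0.179, -2.116]
wrist_force: [-0.4, -0.2, 0.5]
gripper_width: 0.0387
```

Run:
```python
from h import *
im,o=grab("wrist"); c=im["color"]; cv2.imwrite("pics/w19.png",c); print(o["clock"],o["eef_pos"],o["wrist_force"],o["gripper_width"])
im,o=grab("side"); c=im["color"]; cv2.imwrite("pics/d19.png",cv2.resize(c[150:270,200:320],None,fx=5,fy=5))
im,o=grab("scene");W=world(im);x,y,z=W[...,0],W[...,1],W[...,2]
c=im["color"]; cv2.imwrite("pics/s19.png",cv2.resize(c[170:320,160:350],None,fx=4,fy=4))
m=(z>.05)&(z<.064)&(np.hypot(x-.654,y+.159)<.12)&(y<-.12); p=W[m]; print("bowl",m.sum(),circ(p))
m=(z>.075)&(np.hypot(x-.512,y+.077)<.03); p=W[m]; print("pin",len(p),p.max(0),p.mean(0))
C=np.array([.6205,.0435]);m=(z>.145)&(z<.17)&(np.hypot(x-C[0],y-C[1])<.1); p=W[m]; A=np.c_[p[:,:2]-C,np.ones(len(p))]; print("lid plane",np.linalg.lstsq(A,p[:,2],rcond=None)[0])
```

```text
42.1 [ 0.38179167 -0.09750515  0.27340461] [-0.37498793 -0.20516579  0.46814462] 0.03868907497003286
bowl 319 (array([ 0.66432908, -0.16203688]), np.float64(0.0698156208123171))
pin 54 [ 0.52377716 -0.0677202   0.11842017] [ 0.51689682 -0.07544121  0.10041611]
lid plane [-6.92791228e-04 -8.62195363e-05  1.55065214e-01]
```

View pics/w19.png

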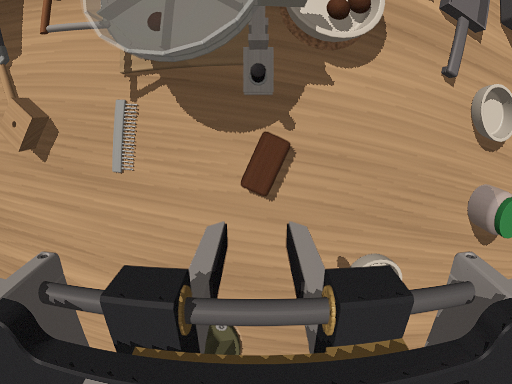

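View pics/d19.png

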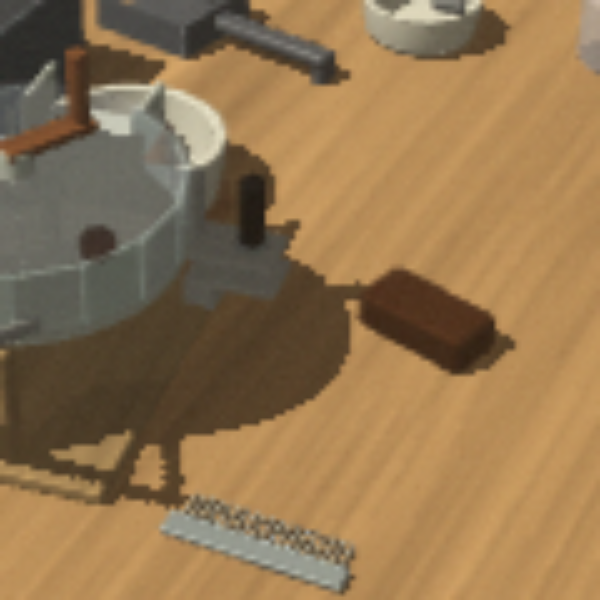

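View pics/s19.png

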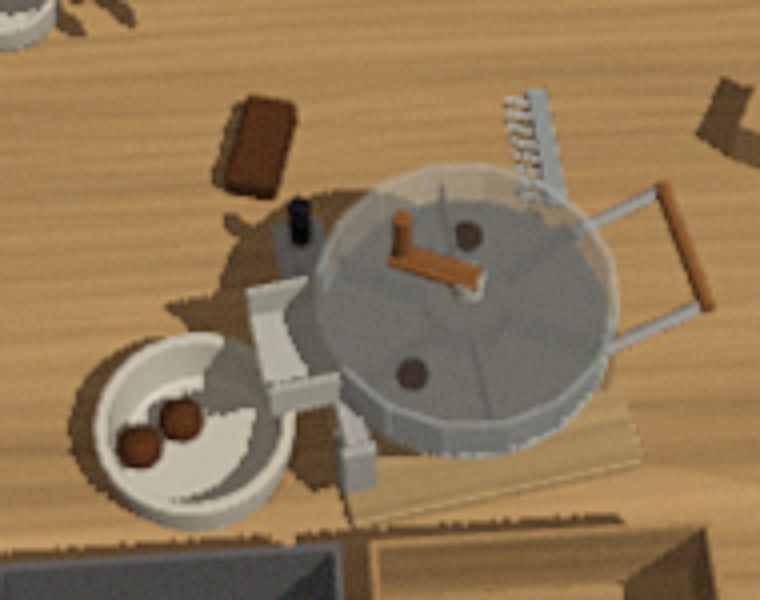

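The pin stands seated and upright in the lugs (crop 300,222). Both big balls are in the bowl, the two small ones are in the level carousel, and the arm is clear.

```bash
python3 -c "
from bench import manip; print(manip.hand_in())"
```

```text
the job is handed in; nothing more can be done
None
```

I handed the job in at about 42 s on the robot's clock, with every step done and no check failing; no verdict was reported.

- **Bowl:** The 150 mm bowl is upright on the coaster. The last fit puts it about 10 mm from the coaster's centre, and the bowl never moved after I let it go.
- **Balls:** I turned the crank to 60° and then to 240°, tipping the carousel once at each. Both big balls ended up in the bowl. The last picture shows the two small balls still in the carousel and the other compartments empty.
- **Carousel and pin:** The lid's slope reads under 0.001 rad, so the carousel is level. I pushed the pin down through both lugs until its collar seated, at about 24 N. It stands upright, and the arm was clear of everything at the end.
- **One disagreement:** The lid circle put the lock hole about 2–3 mm away from where the wrist camera saw it. I used the wrist camera's position, and the pin went in with almost no force.

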